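# Pull the blind plugs from a valve manifold and line them up

## Task

Use the puller to draw every blind plug left in the manifold: set it in the plug's slot, give it a quarter turn clockwise to lock, pull straight up without touching a seated plug with the fingers, and stand it upright on the row board. Line up all the plugs, those already standing loose on the bench too, one to a marked square and square with the board, filling the squares from the red stop on with none skipped; finish with the puller back upright in its stand, and leave the other things on the bench alone.

Things in the scene. Friction and masses are not known exactly. Their poses are not given: they have to be found in the camera images.
- manifold: Aluminium valve manifold block, 78 (x) x 222 (y) x 42 mm high, fixed; origin at the centre of its underside. Four square stations 40 x 40 mm, 30 mm deep (floor 12 mm above the bench), at y = -81, -27, +27 and +81 mm of its frame, x = 0.
- puller: Plug puller upright in its stand, 0.16 kg; origin at its tip (lower end), z up the rod. Cross pin 6 mm thick, 26 mm long along x, 8 mm above the tip; rod 10 mm, nose tapered; collar 30 mm across, underside 23 mm above the tip (on a plug's top: tip 7 mm above the plug's underside); orange flat handle 50 (x, as the pin) x 16 (y) x 32 mm high, its middle 84 mm above the tip.
- puller_stand: Blue puller stand, 62 x 62 x 40 mm high, fixed; origin at the centre of its underside. In its top a slot 32 mm (along its x) x 14 mm (y), 30 mm deep, takes the puller's pin lying along the stand's x; the collar rests on top, so the tip is 17 mm above the stand's underside.
- row_board: Wooden row board, 110 (x) x 312 (y) x 18 mm thick, fixed; origin at the centre of its underside. Six blue outlined squares (44 mm) in one row along its y; a red stop strip (60 x 10 mm, top 28 mm above the bench) at its +y end, beside the first square.
- square1 (a point): Centre of marked square 1 on the board's top (18 mm above the bench); 1 is next to the red stop, the others follow 46 mm apart away from it.
- square2 (a point): Centre of marked square 2 on the board's top (18 mm above the bench); 1 is next to the red stop, the others follow 46 mm apart away from it.
- square3 (a point): Centre of marked square 3 on the board's top (18 mm above the bench); 1 is next to the red stop, the others follow 46 mm apart away from it.
- square4 (a point): Centre of marked square 4 on the board's top (18 mm above the bench); 1 is next to the red stop, the others follow 46 mm apart away from it.
- square5 (a point): Centre of marked square 5 on the board's top (18 mm above the bench); 1 is next to the red stop, the others follow 46 mm apart away from it.
- square6 (a point): Centre of marked square 6 on the board's top (18 mm above the bench); 1 is next to the red stop, the others follow 46 mm apart away from it.
- plug_a: Brass blind plug, 38 x 38 x 30 mm high, 0.15 kg; origin at the centre of its underside, z up. Sits at the start keyed in a manifold station, top flush with the block; may be absent. All plugs alike: top slot 30 mm long (plug's x, which lies along the manifold's x or y) by 14 mm wide; cavity below, floor 6 mm above the underside. A spring pad holds a seated plug: 5 to 15 N over the first 20 mm frees it.
- plug_b: Brass blind plug, 38 x 38 x 30 mm high, 0.15 kg; origin at the centre of its underside, z up. Sits at the start keyed in a manifold station, top flush with the block; may be absent. To lock any plug: puller's pin along the plug's x, down through the slot, then turned 90 deg CLOCKWISE seen from above to a stop (the other way is blocked): pin along the plug's y.
- plug_c: Brass blind plug, 38 x 38 x 30 mm high, 0.15 kg; origin at the centre of its underside, z up. Sits at the start keyed in a manifold station, top flush with the block; may be absent. On lifting, the pin rises up to 4 mm into notches (22 mm above the underside) and cannot turn back.
- plug_d: Brass blind plug, 38 x 38 x 30 mm high, 0.15 kg; origin at the centre of its underside, z up. Sits at the start keyed in a manifold station, top flush with the block; may be absent. Its slot, too, may lie along the manifold's x or y.
- plug_e: Brass blind plug, 38 x 38 x 30 mm high, 0.15 kg; origin at the centre of its underside, z up. Stands at the start loose on the bench, already pulled; its sides can be gripped by the fingers; may be absent. To free the puller from any plug: stand it down, lower the rod until its collar is 0 to 2 mm over the top (pressed hard it drags the plug round), turn 90 deg counter-clockwise, lift.
- plug_f: Brass blind plug, 38 x 38 x 30 mm high, 0.15 kg; origin at the centre of its underside, z up. Stands at the start loose on the bench, already pulled; its sides can be gripped by the fingers; may be absent. A plug and its slot are the same after a half turn.
- tape_roll: Black tape roll, 62 mm across, 18 mm high; bystander, origin at the centre of its underside; leave it alone.
- capacitor_big: Blue can capacitor, 30 mm across, 46 mm high; bystander, origin at the centre of its underside; leave it alone.
- flux_tin: Red and white round tin, 56 mm across, 19 mm high; bystander, origin at the centre of its underside; leave it alone.
- solder_spool: Spool of solder, 52 mm across, 38 mm high; bystander, origin at the centre of its underside; leave it alone.
Mind the look-alikes: they are no part of the job. What is shaped like the plug_f but purple or turquoise is not meant. What is shaped like the puller but yellow is not meant.

How it is judged (in metres and radians):
On the way, in this order (a step that is already met when the one before it is completed fails the run):
1. the puller has been lifted out of its stand (distance between puller and puller_stand above 0.07 m), for 0.1 s.
2. every plug has been drawn out of the manifold ((horizontal distance between plug_a and manifold above 0.13 m or z of plug_a in the frame of manifold above 0.036 m) and (horizontal distance between plug_b and manifold above 0.13 m or z of plug_b in the frame of manifold above 0.036 m) and (horizontal distance between plug_c and manifold above 0.13 m or z of plug_c in the frame of manifold above 0.036 m) and (horizontal distance between plug_d and manifold above 0.13 m or z of plug_d in the frame of manifold above 0.036 m)), for 0.2 s.
At the end, for the whole second after the job is handed in: Every plug stands upright and still on the board, within 9 mm of a marked square's centre and 0.21 rad of square to the board, squares filled from the red stop with none skipped; the puller is in its stand (within 7 mm, 0.12 rad of upright, tip under 21 mm above the stand's underside) (horizontal distance between puller and puller_stand below 0.007 m and z of puller in the frame of puller_stand below 0.021 m and angle between puller's own z axis and vertical below 0.12 rad and linear speed of each of puller, plug_a, plug_b, plug_c, plug_d, plug_e, plug_f below 0.02 m/s and (horizontal distance between plug_a and square1 below 0.009 m or (horizontal distance between plug_a and square2 below 0.009 m and horizontal distance between any of plug_b, plug_c, plug_d, plug_e, plug_f and square1 below 0.009 m) or (horizontal distance between plug_a and square3 below 0.009 m and horizontal distance between any of plug_b, plug_c, plug_d, plug_e, plug_f and square2 below 0.009 m) or (horizontal distance between plug_a and square4 below 0.009 m and horizontal distance between any of plug_b, plug_c, plug_d, plug_e, plug_f and square3 below 0.009 m) or (horizontal distance between plug_a and square5 below 0.009 m and horizontal distance between any of plug_b, plug_c, plug_d, plug_e, plug_f and square4 below 0.009 m) or (horizontal distance between plug_a and square6 below 0.009 m and horizontal distance between any of plug_b, plug_c, plug_d, plug_e, plug_f and square5 below 0.009 m)) and z of plug_a in the frame of row_board between 0.014 and 0.022 m and angle between each of plug_a, plug_b, plug_c, plug_d, plug_e, plug_f's own z axis and vertical below 0.08 rad and (angle between the x axis of plug_a and the x axis of row_board, either way round below 0.21 rad or angle between the x axis of plug_a and the y axis of row_board, either way round below 0.21 rad) and (horizontal distance between plug_b and square1 below 0.009 m or (horizontal distance between plug_b and square2 below 0.009 m and horizontal distance between any of plug_a, plug_c, plug_d, plug_e, plug_f and square1 below 0.009 m) or (horizontal distance between plug_b and square3 below 0.009 m and horizontal distance between any of plug_a, plug_c, plug_d, plug_e, plug_f and square2 below 0.009 m) or (horizontal distance between plug_b and square4 below 0.009 m and horizontal distance between any of plug_a, plug_c, plug_d, plug_e, plug_f and square3 below 0.009 m) or (horizontal distance between plug_b and square5 below 0.009 m and horizontal distance between any of plug_a, plug_c, plug_d, plug_e, plug_f and square4 below 0.009 m) or (horizontal distance between plug_b and square6 below 0.009 m and horizontal distance between any of plug_a, plug_c, plug_d, plug_e, plug_f and square5 below 0.009 m)) and z of plug_b in the frame of row_board between 0.014 and 0.022 m and (angle between the x axis of plug_b and the x axis of row_board, either way round below 0.21 rad or angle between the x axis of plug_b and the y axis of row_board, either way round below 0.21 rad) and (horizontal distance between plug_c and square1 below 0.009 m or (horizontal distance between plug_c and square2 below 0.009 m and horizontal distance between any of plug_a, plug_b, plug_d, plug_e, plug_f and square1 below 0.009 m) or (horizontal distance between plug_c and square3 below 0.009 m and horizontal distance between any of plug_a, plug_b, plug_d, plug_e, plug_f and square2 below 0.009 m) or (horizontal distance between plug_c and square4 below 0.009 m and horizontal distance between any of plug_a, plug_b, plug_d, plug_e, plug_f and square3 below 0.009 m) or (horizontal distance between plug_c and square5 below 0.009 m and horizontal distance between any of plug_a, plug_b, plug_d, plug_e, plug_f and square4 below 0.009 m) or (horizontal distance between plug_c and square6 below 0.009 m and horizontal distance between any of plug_a, plug_b, plug_d, plug_e, plug_f and square5 below 0.009 m)) and z of plug_c in the frame of row_board between 0.014 and 0.022 m and (angle between the x axis of plug_c and the x axis of row_board, either way round below 0.21 rad or angle between the x axis of plug_c and the y axis of row_board, either way round below 0.21 rad) and (horizontal distance between plug_d and square1 below 0.009 m or (horizontal distance between plug_d and square2 below 0.009 m and horizontal distance between any of plug_a, plug_b, plug_c, plug_e, plug_f and square1 below 0.009 m) or (horizontal distance between plug_d and square3 below 0.009 m and horizontal distance between any of plug_a, plug_b, plug_c, plug_e, plug_f and square2 below 0.009 m) or (horizontal distance between plug_d and square4 below 0.009 m and horizontal distance between any of plug_a, plug_b, plug_c, plug_e, plug_f and square3 below 0.009 m) or (horizontal distance between plug_d and square5 below 0.009 m and horizontal distance between any of plug_a, plug_b, plug_c, plug_e, plug_f and square4 below 0.009 m) or (horizontal distance between plug_d and square6 below 0.009 m and horizontal distance between any of plug_a, plug_b, plug_c, plug_e, plug_f and square5 below 0.009 m)) and z of plug_d in the frame of row_board between 0.014 and 0.022 m and (angle between the x axis of plug_d and the x axis of row_board, either way round below 0.21 rad or angle between the x axis of plug_d and the y axis of row_board, either way round below 0.21 rad) and (horizontal distance between plug_e and square1 below 0.009 m or (horizontal distance between plug_e and square2 below 0.009 m and horizontal distance between any of plug_a, plug_b, plug_c, plug_d, plug_f and square1 below 0.009 m) or (horizontal distance between plug_e and square3 below 0.009 m and horizontal distance between any of plug_a, plug_b, plug_c, plug_d, plug_f and square2 below 0.009 m) or (horizontal distance between plug_e and square4 below 0.009 m and horizontal distance between any of plug_a, plug_b, plug_c, plug_d, plug_f and square3 below 0.009 m) or (horizontal distance between plug_e and square5 below 0.009 m and horizontal distance between any of plug_a, plug_b, plug_c, plug_d, plug_f and square4 below 0.009 m) or (horizontal distance between plug_e and square6 below 0.009 m and horizontal distance between any of plug_a, plug_b, plug_c, plug_d, plug_f and square5 below 0.009 m)) and z of plug_e in the frame of row_board between 0.014 and 0.022 m and (angle between the x axis of plug_e and the x axis of row_board, either way round below 0.21 rad or angle between the x axis of plug_e and the y axis of row_board, either way round below 0.21 rad) and (horizontal distance between plug_f and square1 below 0.009 m or (horizontal distance between plug_f and square2 below 0.009 m and horizontal distance between any of plug_a, plug_b, plug_c, plug_d, plug_e and square1 below 0.009 m) or (horizontal distance between plug_f and square3 below 0.009 m and horizontal distance between any of plug_a, plug_b, plug_c, plug_d, plug_e and square2 below 0.009 m) or (horizontal distance between plug_f and square4 below 0.009 m and horizontal distance between any of plug_a, plug_b, plug_c, plug_d, plug_e and square3 below 0.009 m) or (horizontal distance between plug_f and square5 below 0.009 m and horizontal distance between any of plug_a, plug_b, plug_c, plug_d, plug_e and square4 below 0.009 m) or (horizontal distance between plug_f and square6 below 0.009 m and horizontal distance between any of plug_a, plug_b, plug_c, plug_d, plug_e and square5 below 0.009 m)) and z of plug_f in the frame of row_board between 0.014 and 0.022 m and (angle between the x axis of plug_f and the x axis of row_board, either way round below 0.21 rad or angle between the x axis of plug_f and the y axis of row_board, either way round below 0.21 rad)); the robot touches nothing.
It fails at once if the fingers touch a plug that still sits in the manifold ((contact force between the fingers and plug_a above 2 N and (distance between plug_a and manifold below 0.1 m and z of plug_a in the frame of manifold below 0.03 m)) or (contact force between the fingers and plug_b above 2 N and (distance between plug_b and manifold below 0.1 m and z of plug_b in the frame of manifold below 0.03 m)) or (contact force between the fingers and plug_c above 2 N and (distance between plug_c and manifold below 0.1 m and z of plug_c in the frame of manifold below 0.03 m)) or (contact force between the fingers and plug_d above 2 N and (distance between plug_d and manifold below 0.1 m and z of plug_d in the frame of manifold below 0.03 m))).
It fails at once if a plug is toppled (angle between any of plug_a, plug_b, plug_c, plug_d, plug_e, plug_f's own z axis and vertical above 0.8 rad).
It fails at once if the puller is tipped over (angle between puller's own z axis and vertical above 0.6 rad).
It fails at once if a bystander is pushed away or tipped (distance of any of tape_roll, capacitor_big, flux_tin, solder_spool from where it was at the start of the episode above 0.05 m or angle between any of tape_roll, capacitor_big, flux_tin, solder_spool's own z axis and vertical above 0.5 rad).
Of plug_a, plug_b, plug_c, plug_d only 3 to 4 are there at a start; the rules pass over those that are not, and their reading is None.
Of plug_e, plug_f only 1 to 2 are there at a start; the rules pass over those that are not, and their reading is None.
At some moment in a run one of plug_e, plug_f may be knocked a few centimetres aside while the robot is not near it.
It also fails if it takes over 210 s, if anything falls off the work surface, if the arm or the gripper's body presses on something with over 40 N, if the wrist force passes 120 N, or if a joint passes its speed limit or range.

## Robot

A 6-joint arm with a two-finger parallel gripper is mounted at the origin on a cart in front of the work surface, level with it; the furniture and walls round the work are solid. World frame = base frame: x ahead of the robot, y to its left, z up, the work surface at z = 0. Lengths are in mm, angles in rad, forces in N, time in s.
With the tool pointing down it reaches from about 275 to 775 mm from the base axis. Payload 14.6 kg.
Tool frame: the origin (TCP) lies at the very end of the fingers, on their centre line; the grasp point (between the pads) lies 19 mm behind it; x points along the fingers, z is the direction in which the jaws open and shut, and the axes are right-handed (so a half turn about x gives the same grasp; the last joint's range is limited). The gripper opens to 85 mm and grips with 20 to 120 N. Pads are 22 mm wide; open, the fingers measure 114 mm over their backs; the gripper's body (76 mm by 85 mm) begins 54 mm behind the grasp point. The pads swing forward as they close: fully open they stand 13 mm farther back than shut.
Start: joints at [1.013, 0.263, -0.048, 1.259, 0, 1.415], TCP at [205.802, 482.984, 231.278] pointing down, gripper open.
Joint ranges: [-2.65, 2.65], [-0.89, 1.7], [-1.18, 1.37], [-2.13, 2.11], [-1.35, 1.29], [-3.14, 3.14]. Speed limits (rad/s): [1.89, 1.89, 2.57, 2.79, 3.14, 3.14].

## Interface

Orientations are given as a unit quaternion [x, y, z, w].
In Python, from station import manip gives the robot as it stands.
- The arm moves only by the tool servo_tool, never from a script. Its argument "series" is one flat list of numbers, 6 for each row, row after row: the shift along the tool's x, y, z in cm, then the turn, a rotation vector about the tool's x, y, z in rad. A call has exactly 10 rows; each row is the pose to reach, as a shift and turn from the pose commanded when the call began, along the tool's axes at that moment; what a row does not reach only later rows make up. A row lasts 1/12 s, in which the tool goes at most 41.7 mm and 7.16 degrees, less where a joint would pass 70% of its speed; a pose out of reach is approached as far as the arm can. A call with a gripper value outside its range is refused whole. "grip" is the finger opening in cm, from 0 to 8.54, set as the call begins (left out, the last holds). The fingers move at their own pace and stop on an object; "grip_force" is the grip in N (left out, the last holds). Time passes only in rows, so rows that repeat a pose let the fingers close, or fill a call up. It gives the time, the measured TCP pose, the force and the opening at its end, in the units of the state.
- manip.sense(): the state, without advancing time (a new reading comes with each control period).
- manip.snapshot(name): name is "scene" or "top" or "wrist"; returns (picture, depth): 384x512x3 uint8, red, green, blue; 384x512 float32, mm along the optical axis (not along the pixel's ray), 0 where there is no reading.
- manip.camera_info(name): a dict with "camera_matrix" (3x3 intrinsics, pixels), "eye" and "rotation" of the camera in the world. Camera axes: x right, y down, z forward; pixel columns grow to the right and rows downward; lengths in mm; the calibration is good to about 2 mm. A picture is of the moment at which its call begins: read the wrist's pose just before it. camera_info takes no time and is no camera call; for the wrist camera it gives the pose at the moment of the call.
- manip.close_job(): hands the job in, once; it reports no verdict.
The state is a dict: "clock": time; "joint_pos": joint angles; "qd": joint speeds; "effort": joint torques, N m; "tool_pos": TCP position; "tool_rot": TCP orientation; "wrist_force": force on the tool from outside, world axes, zero at the start; "torque": the same for the moment, N m; "opening": opening from 0.0 (shut) to 1.0 (fully open).
Only numpy, scipy, OpenCV 4.12 (cv2) and the standard library are available. Lean on these libraries where they do the work, as an engineer would, in place of code of your own. Each camera call takes 0.05 s, during which the arm holds its last target.

## Working session

There is one attempt and no reset: what is moved stays moved. The work goes in short steps, Python scripts to look and compute and a tool call to move; the robot and the scene stay as the last step left them, time stands still between calls to the robot, and variables do not carry over. Pictures are saved under pics/ and viewed, and the job is handed in when it is done.

Besides the shell and the picture viewer there is one more tool, called by a JSON object that holds its "op" and its "data". servo_tool: Moves the arm, as the interface text tells. Its arguments: {"type":"object","properties":{"series":{"type":"array"},"grip":{"type":"number"},"grip_force":{"type":"number"}},"required":["series"]}

```bash
ls; mkdir -p pics
cat > h.py <<'E'
import numpy as np, cv2
from station import manip
from scipy.spatial.transform import Rotation as R
def snap(cam,name):
    ci=manip.camera_info(cam); p,d=manip.snapshot(cam)
    cv2.imwrite(f'pics/{name}.png',cv2.cvtColor(p,cv2.COLOR_RGB2BGR)); np.savez(f'pics/{name}.npz',p=p,d=d,K=ci['camera_matrix'],e=ci['eye'],r=ci['rotation'])
    return p,d,ci
def load(name):
    return np.load(f'pics/{name}.npz')
def rot(r):
    r=np.array(r); return r if r.shape==(3,3) else R.from_quat(r).as_matrix()
def ray(f,u,v,z):
    K=np.array(f['K']);d=rot(f['r'])@np.linalg.inv(K)@np.array([u,v,1.]);e=np.array(f['e'])
    return e+d*(z-e[2])/d[2]
def cloud(f):
    K=np.array(f['K']);d=f['d'];vv,uu=np.mgrid[:384,:512]
    c=np.stack([(uu-K[0,2])/K[0,0]*d,(vv-K[1,2])/K[1,1]*d,d],-1)
    return c@rot(f['r']).T+np.array(f['e'])
E
python3 - <<'E'
from h import *
for c in ['scene','top','wrist']:
    p,d,ci=snap(c,c+'0'); print(c,ci)
print(manip.sense())
E
```

```text
pics
scene {'camera_matrix': array([[462.20997436,   0.        , 265.30706416],
       [  0.        , 462.20997436, 195.68631143],
       [  0.        ,   0.        ,   1.        ]]), 'eye': array([-230.38941162, -517.50963775, 1092.7308247 ]), 'rotation': array([ 0.81781238, -0.43834762,  0.1797453 , -0.3266893 ])}
top {'camera_matrix': array([[397.68554992,   0.        , 249.41923141],
       [  0.        , 397.68554992, 192.13509894],
       [  0.        ,   0.        ,   1.        ]]), 'eye': array([ 460.29582396,   51.21600455, 1151.18202871]), 'rotation': array([ 0.71208128, -0.69908825,  0.04522076, -0.04659339])}
wrist {'camera_matrix': array([[329.22303585,   0.        , 256.53105156],
       [  0.        , 329.22303585, 191.69642114],
       [  0.        ,   0.        ,   1.        ]]), 'eye': array([143.04159932, 508.34318416, 372.54104141]), 'rotation': array([0.82677234, 0.54592403, 0.0747032 , 0.11328669])}
{'clock': 0.15, 'joint_pos': array([ 1.01269657e+00,  2.63434100e-01, -4.87337769e-02,  1.25939540e+00,
        3.13494479e-05,  1.41550778e+00]), 'qd': array([ 0.00071382, -0.00176847,  0.00120378, -0.00137508,  0.0001039 ,
       -0.0009343 ]), 'effort': array([ 2.08952748e-03, -6.37826085e+01,  3.84648550e+01,  1.06674578e-02,
       -1.04099520e-04,  1.14769730e-06]), 'tool_pos': array([205.69780242, 482.82992247, 230.94570854]), 'tool_rot': array([-0.38997242,  0.59016773,  0.38976715,  0.58966527]), 'wrist_force': array([-0.27080698, -0.69527007, -0.63088031]), 'torque': array([-0.04001561, -0.04256427, -0.01848311]), 'opening': 0.9972851083212703}
```

View pics/top0.png

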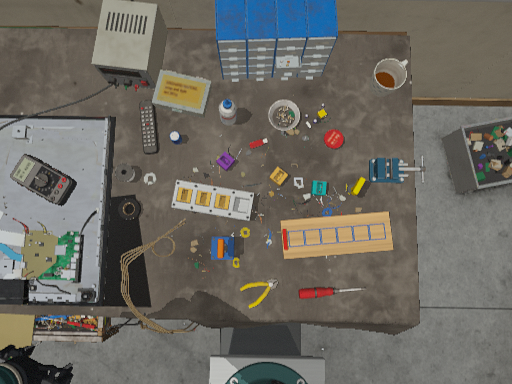

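View pics/scene0.png

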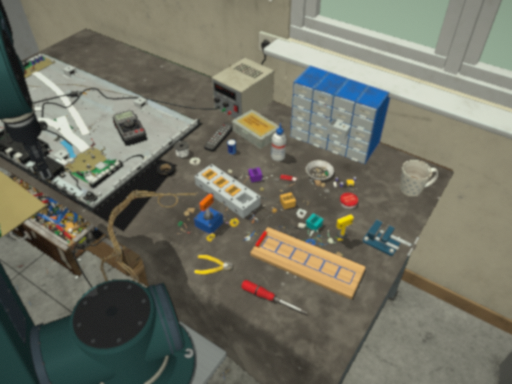

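View pics/wrist0.png

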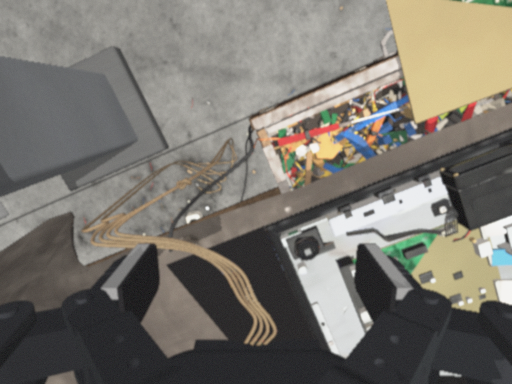

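Top view: the manifold is at (213,200) with three brass plugs and an empty right-hand station. The loose brass plug is at (279,176), and the orange puller is in its blue stand at (222,248). The board is at (336,235), with the red stop at its left end. Look-alikes are purple (226,161), turquoise (320,187) and the yellow puller (359,186). I'll enlarge this and measure.

Run:
```python
from h import *
f=load('top0'); c=cv2.cvtColor(f['p'][140:275,165:400],cv2.COLOR_RGB2BGR)
cv2.imwrite('pics/topc.png',cv2.resize(c,None,fx=3.4,fy=3.4,interpolation=cv2.INTER_CUBIC))
hsv=cv2.cvtColor(f['p'],cv2.COLOR_RGB2HSV); P=cloud(f)
def comp(m,mn,nm):
    n,l,s,ce=cv2.connectedComponentsWithStats(m.astype(np.uint8))
    for i in range(1,n):
        if s[i,4]>mn:
            q=P[l==i]; print(nm,ce[i].round(1),s[i,4],q.mean(0).round(0),'zmax',q[:,2].max().round(0), cv2.minAreaRect(np.argwhere(l==i)[:,::-1].astype(np.float32)))
H,S,V=[hsv[...,i].astype(int) for i in range(3)]
r=np.zeros(H.shape,bool); r[140:275,165:400]=1
comp(r&(H>14)&(H<26)&(S>140)&(V>120),60,'brass')
comp(r&(H>100)&(H<125)&(S>120),30,'blue')
comp(r&((H<6)|(H>174))&(S>150),30,'red')
comp(r&(H>6)&(H<14)&(S>170),30,'orange')
```

```text
brass [278.3 175.8] 167 [657. -27.  23.] zmax 35.0 ((278.30487060546875, 175.743896484375), (13.587118148803711, 14.524161338806152), 38.65980911254883)
brass [186.4 195.3] 94 [594. 233.  33.] zmax 47.0 ((186.229736328125, 195.1216278076172), (8.713146209716797, 12.987520217895508), 9.462322235107422)
brass [205.3 198.4] 95 [586. 179.  33.] zmax 47.0 ((205.1081085205078, 198.35134887695312), (8.548747062683105, 13.1519193649292), 9.462322235107422)
brass [221.8 201.3] 144 [578. 132.  43.] zmax 1151.0 ((221.84616088867188, 201.2692413330078), (13.139781951904297, 13.139781951904297), 11.309932708740234)
brass [219.6 247.9] 71 [449. 129. 117.] zmax 123.0 ((220.0, 248.0), (16.0, 4.0), 90.0)
blue [326.6 211.7] 49 [ 557. -168.   10.] zmax 14.0 ((326.5, 211.5), (7.0, 9.0), 90.0)
blue [222.9 247.9] 309 [449. 125.  40.] zmax 47.0 ((222.0, 248.0), (22.0, 22.0), 90.0)
red [255.9 143.5] 73 [754.  38.   9.] zmax 13.0 ((255.64999389648438, 143.45001220703125), (5.692099571228027, 12.965337753295898), 71.56504821777344)
red [333.6 143.3] 119 [ 754. -186.   29.] zmax 1151.0 ((333.0, 144.0), (8.0, 18.0), 90.0)
red [284.6 239. ] 68 [476. -46.  29.] zmax 34.0 ((284.6352844238281, 238.9877166748047), (20.189470291137695, 3.259286880493164), 84.80557250976562)
```

View pics/topc.png

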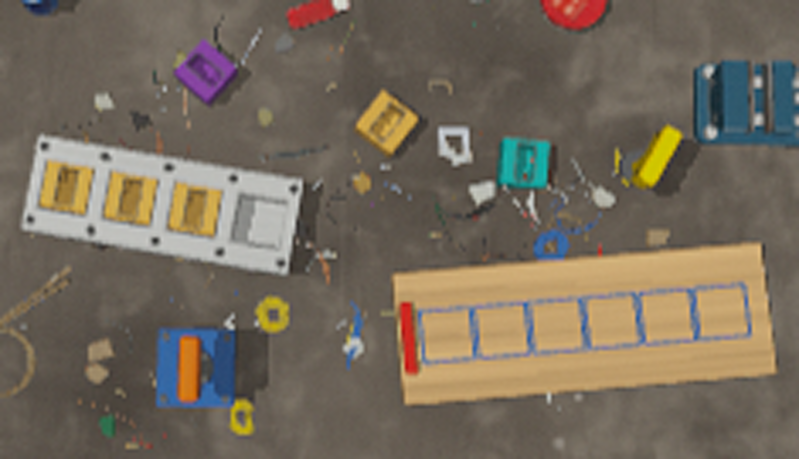

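Three plugs are seated, with the right-hand station empty. One loose brass plug stands at (279,176) in the top view, and its brass colour sets it apart from the purple and turquoise ones. I'll bring the wrist camera in for precise measurement.

```bash
cat >> h.py <<'E'
def Rdown(yaw):
    # tool x down; jaw axis z at world angle yaw (from +x)
    x=np.array([0,0,-1.]);z=np.array([np.cos(yaw),np.sin(yaw),0]);y=np.cross(z,x)
    return np.stack([x,y,z],1)
def go(p,yaw,exactyaw=False):
    s=manip.sense();T=R.from_quat(s['tool_rot']).as_matrix()
    best=None
    for k in (0,1):
        G=Rdown(yaw+k*np.pi); rv=R.from_matrix(T.T@G).as_rotvec()
        if exactyaw and k: continue
        # joint6 check
        if best is None or np.linalg.norm(rv)<np.linalg.norm(best): best=rv
    sh=T.T@(np.array(p)-s['tool_pos'])/10
    print('shift cm',sh.round(3),'rv',best.round(4),'rows lin',np.linalg.norm(sh)/4.17,'rows rot',np.linalg.norm(best)/0.125,'| yaw',np.degrees(np.arctan2(T[1,2],T[0,2])).round(2),'j6',s['joint_pos'][5].round(2),'tcp',s['tool_pos'].round(1),'F',s['wrist_force'].round(1),'op',round(s['opening'],3),'t',s['clock'])
E
python3 - <<'E'
from h import *
s=manip.sense();T=R.from_quat(s['tool_rot']).as_matrix();f=load('wrist0');C=rot(f['r'])
print(T.round(3));print('cam offset tool',T.T@(f['e']-s['tool_pos']),'\ncam axes in tool',(T.T@C).round(3))
go([470,150,330],np.pi/2)
E
```

```text
[[-0.    -0.92   0.392]
 [-0.001  0.392  0.92 ]
 [-1.     0.    -0.001]]
cam offset tool [-141.58435136   67.66389966   -1.19696679] 
cam axes in tool [[-0.001 -0.269  0.963]
 [-0.001 -0.963 -0.269]
 [ 1.    -0.001  0.   ]]
shift cm [ -9.896 -37.36  -20.266] rv [-4.028e-01 -7.000e-04 -3.000e-04] rows lin 10.465178405128283 rows rot 3.2224955494339294 | yaw 66.92 j6 1.42 tcp [205.7 482.8 230.9] F [-0.3 -0.7 -0.6] op 0.997 t 0.15
```

{"op": "servo_tool", "data": {"series": [-1,-4,-2,-0.1,0,0,-2,-8,-4,-0.2,0,0,-3,-12,-6,-0.3,0,0,-4,-16,-8,-0.4,0,0,-5,-20,-10,-0.4,0,0,-6,-24,-12,-0.4,0,0,-7,-28,-14.5,-0.4,0,0,-8,-32,-17,-0.4,0,0,-9.9,-35.5,-19,-0.403,0,0,-9.9,-37.4,-20.3,-0.403,0,0]}}

```text
clock: 0.98
tool_pos: [458.9, 165.2, 326.6]
tool_rot: [0.5, -0.5, -0.5, -0.5]
wrist_force: [0.9, 0.3, -0.6]
opening: 0.999
```

{"op": "servo_tool", "data": {"series": [0,0,0,0,0,0,0,0,0,0,0,0,0,0,0,0,0,0,0,0,0,0,0,0,0,0,0,0,0,0,0,0,0,0,0,0,0,0,0,0,0,0,0,0,0,0,0,0,0,0,0,0,0,0,0,0,0,0,0,0]}}

```text
clock: 1.82
tool_pos: [458.1, 167.1, 325.7]
tool_rot: [0.5, -0.5, -0.5, -0.5]
wrist_force: [-0.1, 0.0, 0.6]
opening: 1.002
```

Run:
```python
from h import *
snap('wrist','w1'); go([470,-130,330],np.pi/2)
```

```text
shift cm [ -0.432  -1.183 -29.707] rv [ 0.0003  0.     -0.    ] rows lin 7.13032484337378 rows rot 0.0026035937472223664 | yaw 90.02 j6 0.18 tcp [458.1 167.1 325.7] F [-0.3 -0.2 -0.4] op 0.999 t 1.8667
```

View pics/w1.png

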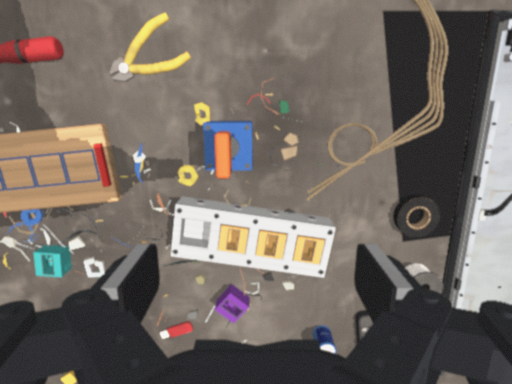

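{"op": "servo_tool", "data": {"series": [0,0,-4,0,0,0,0,0,-8,0,0,0,0,0,-12,0,0,0,0,0,-16,0,0,0,0,0,-20,0,0,0,0,0,-24,0,0,0,0,0,-26,0,0,0,0,0,-26,0,0,0,0,0,-26,0,0,0,0,0,-26,0,0,0]}}

```text
clock: 2.7
tool_pos: [458.2, -92.6, 325.7]
tool_rot: [-0.5, 0.5, 0.5, 0.5]
wrist_force: [-0.7, -0.7, -1.0]
opening: 1.001
```

Run:
```python
from h import *
p,d,_=snap('wrist','w2'); go([470,-130,330],np.pi/2)
f=load('w1'); c=cv2.cvtColor(f['p'][105:290,155:350],cv2.COLOR_RGB2BGR)
cv2.imwrite('pics/w1c.png',cv2.resize(c,None,fx=3.2,fy=3.2,interpolation=cv2.INTER_CUBIC))
```

```text
shift cm [-0.425 -1.18  -3.777] rv [0.001  0.0001 0.0001] rows lin 0.9542536236452228 rows rot 0.007811050867743763 | yaw 90.06 j6 -0.37 tcp [458.2 -92.2 325.8] F [-0.4  0.8 -1.2] op 0.998 t 2.75
```

View pics/w1c.png

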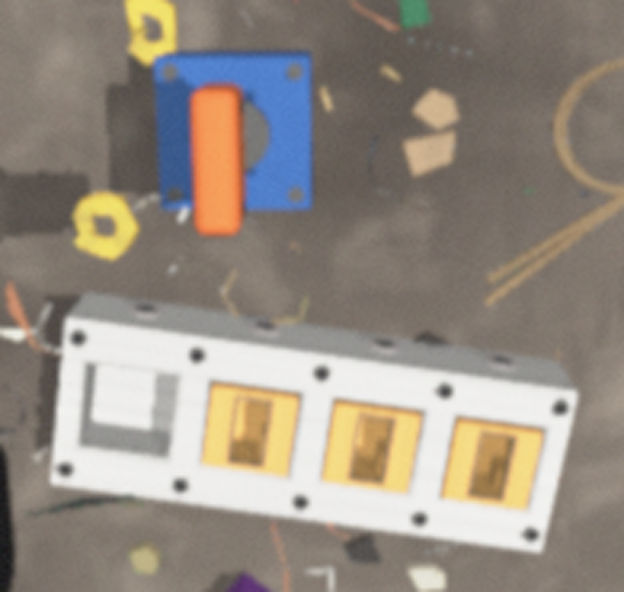

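View pics/w2.png

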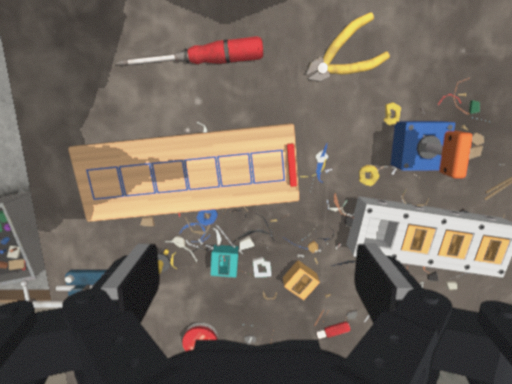

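All three seated slots lie along the manifold's x. I'll measure everything by casting rays onto planes at known heights.

```bash
cat > meas.py <<'E'
from h import *
def rects(f,m,z,mn,roi=None):
    m=m.astype(np.uint8)
    if roi: r=np.zeros_like(m); r[roi[1]:roi[3],roi[0]:roi[2]]=1; m=m&r
    m=cv2.morphologyEx(m,cv2.MORPH_OPEN,np.ones((2,2),np.uint8))
    out=[]
    for c in cv2.findContours(m,cv2.RETR_EXTERNAL,cv2.CHAIN_APPROX_NONE)[0]:
        if cv2.contourArea(c)<mn: continue
        w=np.array([ray(f,u,v,z)[:2] for u,v in c[:,0]],np.float32)
        r=cv2.minAreaRect(w); out.append((c[:,0].mean(0).round(0),np.round(r[0],1),np.round(r[1],1),round(r[2],2)))
    return out
def hsv(f):
    h=cv2.cvtColor(f['p'],cv2.COLOR_RGB2HSV).astype(int); return h[...,0],h[...,1],h[...,2]
E
python3 - <<'E'
from meas import *
f=load('w1');H,S,V=hsv(f)
roi=(155,105,350,290)
print('brass w1');[print(r) for r in rects(f,(H>14)&(H<30)&(S>110)&(V>100),42,150,(160,190,345,290))]
print('mani');[print(r) for r in rects(f,((S<25)&(V>195))|((H>14)&(H<30)&(S>110)&(V>100)),42,3000,(160,190,345,290))]
print('orange');[print(r) for r in rects(f,(H>3)&(H<14)&(S>180),117,200,(195,115,265,185))]
print('blue');[print(r) for r in rects(f,((H>100)&(H<118)&(S>150)),40,200,(195,115,265,185))]
print('stand+ bright');[print(r) for r in rects(f,((H>100)&(H<118)&(S>150)&(V>130)),40,200,(195,115,265,185))]
for n in ('w2',):
    f=load(n);H,S,V=hsv(f)
    print('red');[print(r) for r in rects(f,((H<5)|(H>175))&(S>150),28,100,(280,130,305,195))]
    print('blue');[print(r) for r in rects(f,((H>105)&(H<125)&(S>90)),18,100,(75,140,300,205))]
    print('wood');[print(r) for r in rects(f,((H>8)&(H<22)&(S>80)&(V>140)),18,2000,(60,115,310,225))]
    print('plug');[print(r) for r in rects(f,((H>14)&(H<30)&(S>110)&(V>90)),30,200,(275,250,330,305))]
    c=cv2.cvtColor(f['p'][120:310,65:340],cv2.COLOR_RGB2BGR)
    cv2.imwrite('pics/w2c.png',cv2.resize(c,None,fx=2.8,fy=2.8,interpolation=cv2.INTER_CUBIC))
E
```

```text
brass w1
(array([309., 251.]), array([594.7, 240.3]), array([36.9, 36.6]), 81.24)
(array([272., 245.]), array([586.3, 187.1]), array([36.9, 36.8]), 80.61)
(array([233., 240.]), array([578.3, 134.2]), array([36.6, 36.4]), 81.24)
mani
(array([254., 242.]), array([583. , 160.9]), array([222.3,  78.8]), 81.14)
orange
blue
(array([237., 144.]), array([449. , 134.2]), array([49.7, 58.4]), 89.97)
stand+ bright
(array([237., 144.]), array([449. , 134.2]), array([49.7, 58.4]), 89.97)
red
(array([292., 166.]), array([476.5, -44.9]), array([57.3,  8.8]), 5.79)
blue
wood
(array([193., 173.]), array([ 493.3, -190.4]), array([114.6, 310.3]), 5.87)
plug
(array([301., 281.]), array([651.2, -26.6]), array([49.5, 46.9]), 52.75)
```

View pics/w2c.png

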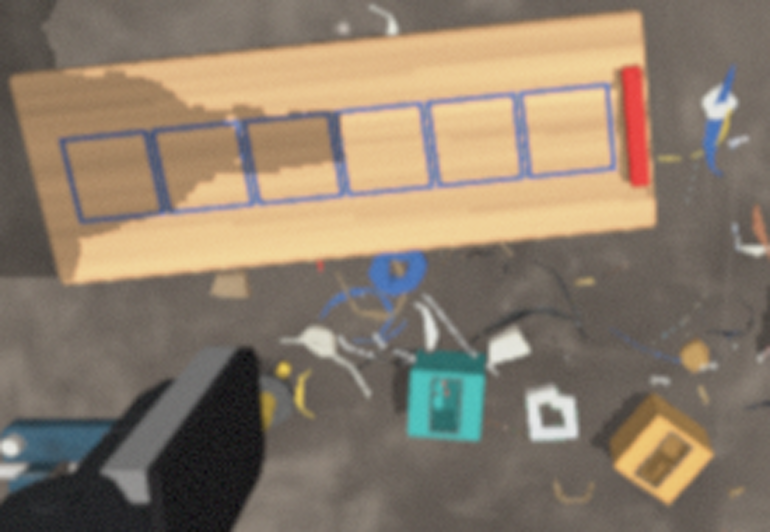

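The crop shows the brass loose plug at about (660,450) of the crop and the turquoise look-alike at (447,400), which stays. Next I'll measure the handle and stand, and cross-check against the top camera.

Run:
```python
from meas import *
f=load('w1');H,S,V=hsv(f)
print(H[155,222],S[155,222],V[155,222])
print('orange');[print(r) for r in rects(f,((H<20)|(H>175))&(S>150)&(V>150),117,100,(195,115,265,185))]
print('bluetop');[print(r) for r in rects(f,((H>100)&(H<118)&(S>150)&(V>130)),40,10,(195,115,265,185))]
m=((H>100)&(H<125)&(S>120)); m[:,:195]=0;m[:,265:]=0;m[:115]=0;m[190:]=0
print(np.argwhere(m).min(0),np.argwhere(m).max(0))
f=load('top0');H,S,V=hsv(f)
print('top brass');[print(r) for r in rects(f,(H>14)&(H<30)&(S>110)&(V>100),42,50,(170,170,260,225))]
print('top mani');[print(r) for r in rects(f,((S<25)&(V>180))|((H>14)&(H<30)&(S>110)&(V>100)),42,500,(165,170,260,225))]
print('top wood');[print(r) for r in rects(f,((H>6)&(H<24)&(S>80)&(V>130))|((H>100)&(H<130)),18,500,(275,205,400,265))]
print('top plug');[print(r) for r in rects(f,((H>14)&(H<30)&(S>110)&(V>90)),30,50,(265,160,295,195))]
print('top orange');[print(r) for r in rects(f,((H<20)|(H>175))&(S>150)&(V>150),117,20,(205,225,240,265))]
```

```text
13 162 245
orange
(array([224., 156.]), array([448. , 130.9]), array([15.8, 48.6]), 89.93)
bluetop
(array([237., 144.]), array([449. , 134.2]), array([49.7, 58.4]), 89.97)
[122 203] [169 251]
top brass
(array([223., 202.]), array([575.4, 128.8]), array([37.9, 37.5]), 81.58)
(array([204., 199.]), array([583.4, 182.3]), array([37.9, 37.5]), 82.36)
(array([185., 196.]), array([591.7, 235.4]), array([37.7, 37.6]), 81.54)
top mani
(array([221., 202.]), array([579.5, 155.9]), array([220.6,  74.7]), 81.28)
top wood
(array([330., 235.]), array([ 502.3, -194.8]), array([138. , 310.8]), 5.83)
top plug
(array([279., 177.]), array([652.4, -29.4]), array([40.7, 44. ]), 53.52)
top orange
(array([221., 249.]), array([446.5, 126.2]), array([45.9, 12.9]), 1.55)
```

Run:
```python
from h import *
go([448,131,200],np.pi/2)
```

```text
shift cm [12.578  0.997 22.324] rv [0.001  0.0001 0.0001] rows lin 6.149392188521914 rows rot 0.007811050867743763 | yaw 90.06 j6 -0.37 tcp [458.2 -92.2 325.8] F [-0.4  0.8 -1.2] op 0.998 t 2.75
```

{"op": "servo_tool", "data": {"series": [1,0.2,3.5,0,0,0,2,0.4,7,0,0,0,3,0.6,10.5,0,0,0,5,0.8,14,0,0,0,7,1,17,0,0,0,9,1,20,0,0,0,11,1,22.3,0,0,0,12.6,1,22.3,0,0,0,12.6,1,22.3,0,0,0,12.6,1,22.3,0,0,0]}}

```text
clock: 3.58
tool_pos: [447.5, 130.7, 199.8]
tool_rot: [-0.5, 0.5, 0.501, 0.499]
wrist_force: [0.1, 0.0, 0.0]
opening: 0.999
```

Run:
```python
from meas import *
snap('wrist','w3'); go([448,131,200],np.pi/2)
f=load('w3');H,S,V=hsv(f)
print('orange');[print(r) for r in rects(f,((H<20)|(H>175))&(S>150)&(V>150),117,100)]
print('bluetop');[print(r) for r in rects(f,((H>100)&(H<118)&(S>150)&(V>130)),40,100)]
```

```text
shift cm [0.047 0.008 0.069] rv [ 0.0011 -0.      0.0004] rows lin 0.020087858353843326 rows rot 0.009309833055604679 | yaw 90.06 j6 0.11 tcp [448.1 130.3 200.5] F [ 0.3 -0.4  0.6] op 1.003 t 3.6333
orange
(array([ 82., 199.]), array([448.2,   5.3]), array([41.9,  5.8]), 5.8)
(array([256., 197.]), array([446.3, 129. ]), array([51.2, 14.7]), 0.52)
(array([ 8., 39.]), array([342.3, -26.3]), array([15., 13.]), 0.08)
bluetop
(array([265., 168.]), array([437.4, 139. ]), array([74.8, 43.6]), 36.42)
```

View pics/w3.png

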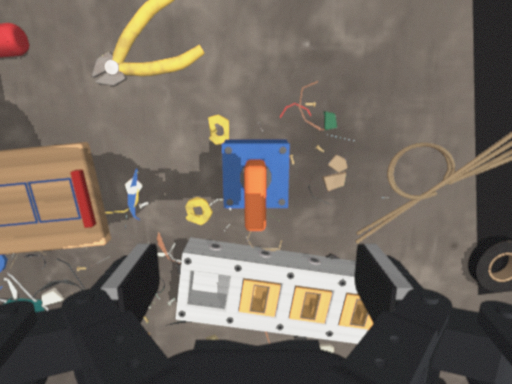

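{"op": "servo_tool", "data": {"series": [2,0.1,-0.1,0,0,0,4,0.1,-0.1,0,0,0,6,0.1,-0.1,0,0,0,8,0.1,-0.1,0,0,0,10,0.1,-0.1,0,0,0,11,0.1,-0.1,0,0,0,11.8,0.1,-0.1,0,0,0,11.8,0.1,-0.1,0,0,0,11.8,0.1,-0.1,0,0,0,11.8,0.1,-0.1,0,0,0]}}

```text
clock: 4.47
tool_pos: [447.9, 128.9, 82.7]
tool_rot: [-0.5, 0.5, 0.5, 0.5]
wrist_force: [-0.3, 0.8, 0.8]
opening: 0.999
```

{"op": "servo_tool", "data": {"series": [0,0,0,0,0,0,0,0,0,0,0,0,0,0,0,0,0,0,0,0,0,0,0,0,0,0,0,0,0,0,0,0,0,0,0,0,0,0,0,0,0,0,0,0,0,0,0,0,0,0,0,0,0,0,0,0,0,0,0,0], "grip": 0.8, "grip_force": 80}}

```text
clock: 5.3
tool_pos: [447.2, 129.0, 81.8]
tool_rot: [0.5, -0.5, -0.5, -0.5]
wrist_force: [-1.6, -0.5, 4.6]
opening: 0.176
```

Run:
```python
from meas import *
snap('wrist','w4');snap('scene','s4'); go([448,131,200],np.pi/2)
```

```text
shift cm [-11.818  -0.081   0.202] rv [ 0.0002 -0.0001  0.0003] rows lin 2.8344544739892936 rows rot 0.002583053696529311 | yaw 90.01 j6 0.11 tcp [447.2 129.   81.8] F [-0.8 -0.2  5.8] op 0.175 t 5.4
```

View pics/w4.png

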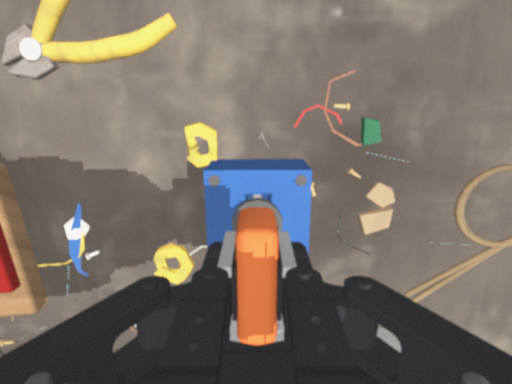

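Run:
```python
from meas import *
f=load('w4')
c=cv2.cvtColor(f['p'][150:360,180:340],cv2.COLOR_RGB2BGR)
cv2.imwrite('pics/w4c.png',cv2.resize(c,None,fx=2.8,fy=2.8,interpolation=cv2.INTER_CUBIC))
for u,v in [(258,248),(258,343),(238,295),(278,295)]: print('handle',ray(f,u,v,117).round(1))
for u,v in [(205,200),(311,200),(258,168)]: print('stand top',ray(f,u,v,40).round(1))
```

```text
handle [429.4 128.3 117. ]
handle [469.4 128.3 117. ]
handle [448.3 120.9 117. ]
handle [448.3 135.6 117. ]
stand top [435.4  97.8  40. ]
stand top [435.4 159.5  40. ]
stand top [416.4 128.6  40. ]
```

View pics/w4c.png

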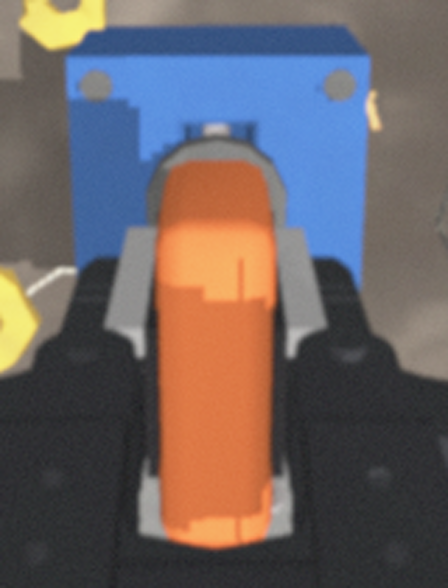

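{"op": "servo_tool", "data": {"series": [-1,0,0,0,0,0,-2,0,0,0,0,0,-3,0,0,0,0,0,-5,0,0,0,0,0,-7,0,0,0,0,0,-9,0,0,0,0,0,-11,0,0,0,0,0,-13,0,0,0,0,0,-13,0,0,0,0,0,-13,0,0,0,0,0]}}

```text
clock: 6.23
tool_pos: [447.5, 129.0, 211.9]
tool_rot: [0.5, -0.5, -0.5, -0.5]
wrist_force: [0.2, 0.2, -1.6]
opening: 0.172
```

Run:
```python
from meas import *
snap('wrist','w5'); snap('scene','s5')
for n in ('w3','w5'):
  f=load(n);H,S,V=hsv(f)
  print('brass',n);[print(r) for r in rects(f,(H>14)&(H<30)&(S>110)&(V>100),42,150)]
for st in (-27,27,81):
    q=np.array([583,160.9])+st*np.array([0.153,0.988]); go([*q,220],np.radians(81.2))
```

```text
brass w3
(array([360., 314.]), array([595.7, 239.9]), array([12.3, 28.8]), 82.35)
(array([349., 310.]), array([592.6, 227.6]), array([14.2, 37.8]), 80.02)
(array([311., 304.]), array([586. , 186.4]), array([37.7, 37.8]), 81.06)
(array([261., 299.]), array([577.8, 133.3]), array([37.8, 38. ]), 81.12)
(array([199., 211.]), array([482.6,  74.5]), array([25.7, 26.2]), 66.5)
(array([219., 129.]), array([406. ,  96.1]), array([25.7, 17.8]), 0.07)
(array([152.,  46.]), array([335.6,  41.6]), array([58.7, 70.5]), 30.28)
brass w5
(array([125., 339.]), array([637. , -18.9]), array([14.7, 41.6]), 37.01)
(array([202., 208.]), array([482.8,  74.2]), array([26.1, 26.4]), 67.82)
(array([222., 128.]), array([406.1,  96.3]), array([17.7, 25.8]), 88.81)
(array([157.,  47.]), array([334.8,  41.4]), array([58.6, 70.7]), 28.89)
shift cm [ -0.947 -13.214   0.525] rv [ 0.1538 -0.0002 -0.0013] rows lin 3.1793831543074256 rows rot 1.230250344747356 | yaw 90.01 j6 0.11 tcp [446.7 129.  210.7] F [ 0.  -0.9 -1.6] op 0.178 t 6.3333
shift cm [ -0.949 -14.041   5.86 ] rv [ 0.1538 -0.0002 -0.0013] rows lin 3.655676101754672 rows rot 1.230250344747356 | yaw 90.01 j6 0.11 tcp [446.7 129.  210.7] F [ 0.  -0.9 -1.6] op 0.178 t 6.3333
shift cm [ -0.95  -14.868  11.195] rv [ 0.1538 -0.0002 -0.0013] rows lin 4.468984535056934 rows rot 1.230250344747356 | yaw 90.01 j6 0.11 tcp [446.7 129.  210.7] F [ 0.  -0.9 -1.6] op 0.178 t 6.3333
```

View pics/w5.png

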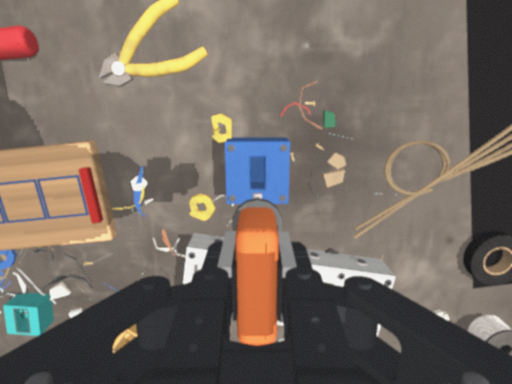

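{"op": "servo_tool", "data": {"series": [0,-3,0.1,0.1,0,0,0,-6,0.2,0.154,0,0,0,-9,0.3,0.154,0,0,1,-12,0.5,0.154,0,0,3,-13.1,0.5,0.154,0,0,5,-13.1,0.5,0.154,0,0,6.5,-13.1,0.5,0.154,0,0,7.5,-13.1,0.5,0.154,0,0,7.5,-13.1,0.5,0.154,0,0,7.5,-13.1,0.5,0.154,0,0]}}

```text
clock: 7.17
tool_pos: [577.7, 134.0, 136.3]
tool_rot: [-0.46, 0.537, 0.46, 0.537]
wrist_force: [-0.1, 0.5, -0.7]
opening: 0.177
```

Run:
```python
from meas import *
snap('wrist','w6'); snap('scene','s6'); go([578.1,134,114.5],np.radians(81.2))
f=load('s6'); c=cv2.cvtColor(f['p'][150:230,170:280],cv2.COLOR_RGB2BGR)
cv2.imwrite('pics/s6c.png',cv2.resize(c,None,fx=5,fy=5,interpolation=cv2.INTER_CUBIC))
```

```text
shift cm [ 2.303  0.037 -0.014] rv [-0.0001  0.0003  0.0011] rows lin 0.5523067050895989 rows rot 0.009294842105782453 | yaw 81.19 j6 0.24 tcp [578.5 134.1 137.5] F [ 0.5  0.6 -1.6] op 0.173 t 7.2667
```

View pics/w6.png

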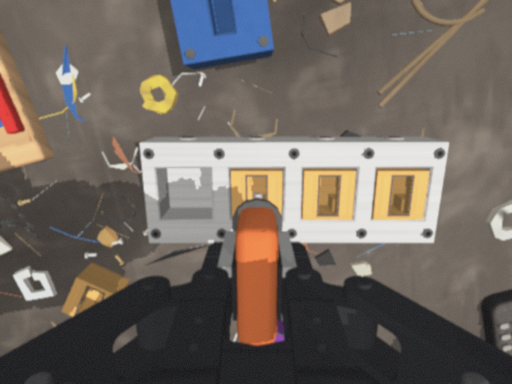

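View pics/s6c.png

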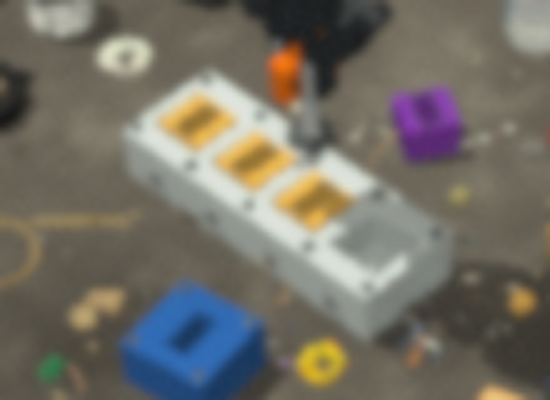

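Run:
```python
from meas import *
f=load('w6');H,S,V=hsv(f)
print('brass');[print(r) for r in rects(f,(H>14)&(H<30)&(S>110)&(V>100),42,150,(200,140,450,240))]
a=ray(f,230,185,42);b=ray(f,285,185,42);print(a,b,(a+b)/2)
e=np.array([.153,.988])
print('expected plug3 along', (np.array([578.1,134])@e), 'tcp along',np.array([578.5,134.1])@e,'plug3 meas along',((a+b)/2)[:2]@e)
# slot columns
g=V[175:200,225:290].mean(0); print([(i+225,int(x)) for i,x in enumerate(g)])
```

```text
brass
(array([257., 188.]), array([573.5, 133.8]), array([13.4, 16.9]), 81.13)
(array([400., 194.]), array([594.6, 239.2]), array([38.4, 38.1]), 81.13)
(array([329., 195.]), array([586.3, 186.1]), array([38.2, 38.1]), 81.13)
(array([257., 188.]), array([576.6, 133.4]), array([37.2, 35.6]), 82.05)
[567.32882325 114.56743071  42.        ] [573.6024161  154.78516283  42.        ] [570.46561968 134.67629677  42.        ]
expected plug3 along 220.84130000000002 tcp along 221.0013 plug3 meas along 220.3414210165644
[(225, 191), (226, 194), (227, 190), (228, 173), (229, 147), (230, 147), (231, 184), (232, 205), (233, 208), (234, 207), (235, 206), (236, 207), (237, 212), (238, 219), (239, 222), (240, 222), (241, 226), (242, 233), (243, 237), (244, 231), (245, 197), (246, 166), (247, 202), (248, 227), (249, 230), (250, 227), (251, 218), (252, 195), (253, 171), (254, 163), (255, 163), (256, 166), (257, 168), (258, 170), (259, 171), (260, 171), (261, 170), (262, 166), (263, 163), (264, 161), (265, 153), (266, 148), (267, 179), (268, 229), (269, 239), (270, 239), (271, 239), (272, 239), (273, 239), (274, 239), (275, 238), (276, 237), (277, 237), (278, 238), (279, 239), (280, 239), (281, 230), (282, 190), (283, 160), (284, 175), (285, 202), (286, 222), (287, 227), (288, 228), (289, 227)]
```

{"op": "servo_tool", "data": {"series": [1,0,0,0,0,0,2,0,0,0,0,0,3,0,0,0,0,0,3.5,0,0,0,0,0,3.75,0,0,0,0,0,4,0,0,0,0,0,4.2,0,0,0,0,0,4.4,0,0,0,0,0,4.4,0,0,0,0,0,4.4,0,0,0,0,0]}}

```text
clock: 8.1
tool_pos: [578.2, 134.0, 92.8]
tool_rot: [-0.46, 0.537, 0.46, 0.537]
wrist_force: [-0.1, -0.0, -1.6]
opening: 0.171
```

Run:
```python
from meas import *
go([578.5,134,84.8],np.radians(81.2)); print(manip.sense()['torque'])
```

```text
shift cm [ 0.796 -0.028  0.005] rv [-0.0002  0.      0.0002] rows lin 0.191124968993068 rows rot 0.00198545131555296 | yaw 81.19 j6 0.24 tcp [578.2 134.   92.8] F [-0.1 -0.  -1.6] op 0.171 t 8.1
[-0.01639647 -0.00898061  0.00369354]
```

{"op": "servo_tool", "data": {"series": [0.2,0,0,0,0,0,0.4,0,0,0,0,0,0.6,0,0,0,0,0,0.7,0,0,0,0,0,0.75,0,0,0,0,0,0.8,0,0,0,0,0,0.8,0,0,0,0,0,0.8,0,0,0,0,0,0.8,0,0,0,0,0,0.8,0,0,0,0,0]}}

```text
clock: 8.93
tool_pos: [578.2, 134.0, 84.7]
tool_rot: [-0.46, 0.537, 0.46, 0.537]
wrist_force: [0.3, 0.1, -1.8]
opening: 0.178
```

Run:
```python
from meas import *
go([578.5,134,84.8],np.radians(81.2-90)); print(manip.sense()['torque'])
```

```text
shift cm [-0.007 -0.031  0.003] rv [1.5706e+00 1.0000e-04 1.0000e-04] rows lin 0.007592628579966257 rows rot 12.565083108359062 | yaw 81.19 j6 0.24 tcp [578.2 134.   84.7] F [ 0.3  0.1 -1.8] op 0.178 t 8.9333
[ 0.00956486 -0.02318286 -0.02843305]
```

{"op": "servo_tool", "data": {"series": [0,0,0,0.1,0,0,0,0,0,0.2,0,0,0,0,0,0.3,0,0,0,0,0,0.4,0,0,0,0,0,0.5,0,0,0,0,0,0.6,0,0,0,0,0,0.7,0,0,0,0,0,0.8,0,0,0,0,0,0.8,0,0,0,0,0,0.8,0,0]}}

```text
clock: 9.77
tool_pos: [578.1, 134.0, 84.7]
tool_rot: [-0.216, 0.673, 0.216, 0.673]
wrist_force: [0.4, -0.3, -1.3]
opening: 0.178
```

{"op": "servo_tool", "data": {"series": [0,0,0,0.1,0,0,0,0,0,0.2,0,0,0,0,0,0.3,0,0,0,0,0,0.4,0,0,0,0,0,0.5,0,0,0,0,0,0.6,0,0,0,0,0,0.7,0,0,0,0,0,0.76,0,0,0,0,0,0.76,0,0,0,0,0,0.76,0,0]}}

```text
clock: 10.6
tool_pos: [578.1, 134.0, 84.7]
tool_rot: [0.049, 0.705, -0.049, 0.705]
wrist_force: [-0.1, 1.1, -1.9]
opening: 0.176
```

Run:
```python
from meas import *
go([578.5,134,84.8],np.radians(81.2-90)); print(manip.sense()['torque'])
```

```text
shift cm [-0.012  0.003  0.036] rv [ 0.015  0.    -0.   ] rows lin 0.009030342319682546 rows rot 0.12013891375249147 | yaw -7.94 j6 1.8 tcp [578.1 134.   84.7] F [-0.1  1.1 -1.9] op 0.176 t 10.6
[-0.00699417  0.03356151 -0.00240032]
```

{"op": "servo_tool", "data": {"series": [-0.3,0,0,0.01,0,0,-0.6,0,0,0.01,0,0,-0.9,0,0,0.01,0,0,-1.2,0,0,0.01,0,0,-1.5,0,0,0.01,0,0,-1.8,0,0,0.01,0,0,-2.1,0,0,0.01,0,0,-2.4,0,0,0.01,0,0,-2.7,0,0,0.01,0,0,-3,0,0,0.01,0,0]}}

```text
clock: 11.43
tool_pos: [578.4, 134.0, 115.3]
tool_rot: [0.054, 0.705, -0.054, 0.705]
wrist_force: [0.9, -0.1, -2.1]
opening: 0.18
```

{"op": "servo_tool", "data": {"series": [-0.5,0,0,0,0,0,-1,0,0,0,0,0,-1.5,0,0,0,0,0,-2,0,0,0,0,0,-2.5,0,0,0,0,0,-3,0,0,0,0,0,-3.5,0,0,0,0,0,-4,0,0,0,0,0,-4.5,0,0,0,0,0,-4.5,0,0,0,0,0]}}

```text
clock: 12.27
tool_pos: [578.6, 134.0, 160.8]
tool_rot: [0.054, 0.705, -0.054, 0.706]
wrist_force: [-0.4, 0.3, -2.7]
opening: 0.177
```

Run:
```python
from meas import *
p,d,_=snap('scene','s7');snap('wrist','w7');go([578.5,134,84.8],np.radians(81.2-90)); 
c=cv2.cvtColor(p[130:230,160:290],cv2.COLOR_RGB2BGR)
cv2.imwrite('pics/s7c.png',cv2.resize(c,None,fx=5,fy=5,interpolation=cv2.INTER_CUBIC))
```

```text
shift cm [ 7.495e+00 -1.000e-03  2.900e-02] rv [ 0.0006  0.0002 -0.0001] rows lin 1.7974185639735571 rows rot 0.005265797071168965 | yaw -8.76 j6 1.81 tcp [578.2 134.  159.8] F [-0.3 -0.7 -2.3] op 0.17 t 12.3667
```

View pics/s7c.png

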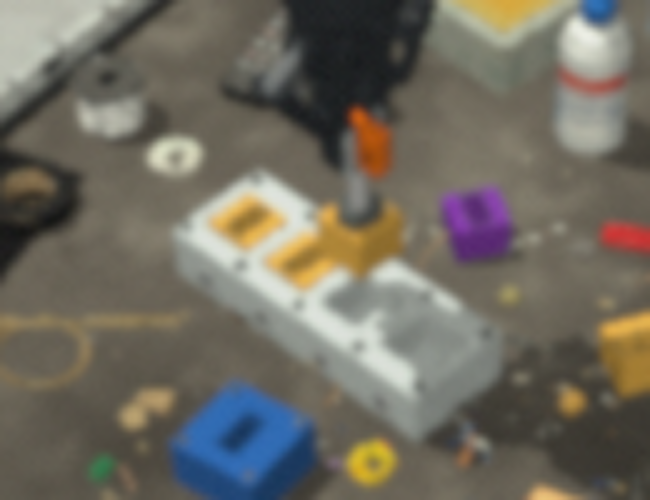

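View pics/w7.png

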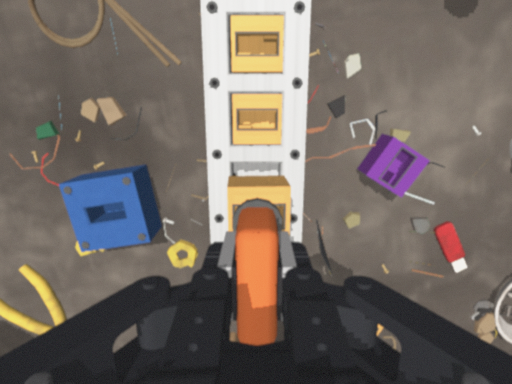

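Run:
```python
from meas import *
go([440,20,200],np.radians(5.8))
```

```text
shift cm [ -4.028 -13.377 -11.92 ] rv [-2.542e-01  2.000e-04 -1.000e-04] rows lin 4.404041284259278 rows rot 2.0335506956806912 | yaw -8.76 j6 1.81 tcp [578.2 134.  159.8] F [-0.3 -0.7 -2.3] op 0.17 t 12.3667
```

{"op": "servo_tool", "data": {"series": [-2,-1,-1,-0.05,0,0,-4,-3,-2.5,-0.1,0,0,-4,-5,-4.5,-0.15,0,0,-4,-7,-6.5,-0.2,0,0,-4,-9,-8.5,-0.254,0,0,-4,-11,-10.5,-0.254,0,0,-4,-12.5,-11.5,-0.254,0,0,-4,-13.4,-11.9,-0.254,0,0,-4,-13.4,-11.9,-0.254,0,0,-4,-13.4,-11.9,-0.254,0,0]}}

```text
clock: 13.2
tool_pos: [440.6, 19.6, 199.7]
tool_rot: [-0.035, 0.706, 0.035, 0.706]
wrist_force: [-0.3, 0.2, -2.2]
opening: 0.175
```

Run:
```python
from meas import *
snap('wrist','w8'); go([440,20,200],np.radians(5.8))
```

```text
shift cm [-0.035  0.019 -0.088] rv [-0.0006  0.0005 -0.0002] rows lin 0.023179268402202063 rows rot 0.006027807145640847 | yaw 5.77 j6 1.33 tcp [440.9  19.9 199.7] F [ 0.   0.9 -2.8] op 0.175 t 13.25
```

View pics/w8.png

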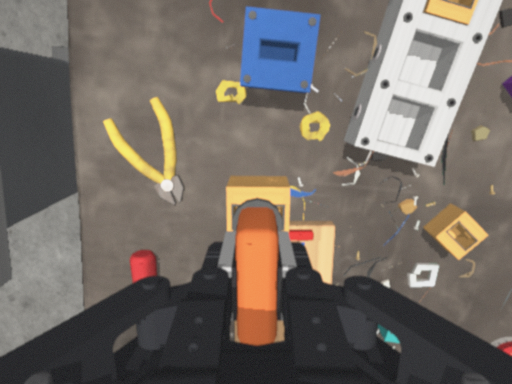

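Run:
```python
from meas import *
f=load('w2')
rgb=f['p'].astype(int)
m=((rgb[...,2]-rgb[...,0]>-5)).astype(np.uint8); r=np.zeros_like(m); r[135:205,80:293]=1; m&=r
cv2.imwrite('pics/m.png',cv2.resize(m[120:215,70:300]*255,None,fx=3,fy=3))
q=np.array([ray(f,u,v,18)[:2] for v,u in np.argwhere(m)],np.float32)
print(len(q),cv2.minAreaRect(q))
(c,(w,h),a)=cv2.minAreaRect(q)
print('red',rects(f,(cv2.cvtColor(f['p'],cv2.COLOR_RGB2HSV)[...,1]>150)&(rgb[...,0]>150)&(rgb[...,1]<90),28,80,(275,130,310,195)))
# wood depth-based board edges
for u,v in [(70,147),(295,125),(299,200),(88,220)]: print(ray(f,u,v,18).round(1))
```

```text
1170 ((490.87164306640625, -192.6636199951172), (44.450439453125, 274.05963134765625), 5.776406288146973)
red [(array([292., 166.]), array([476.6, -45.1]), array([57.2,  8.5]), 5.8)]
[ 452.  -348.1   18. ]
[422.8 -41.9  18. ]
[528. -33.  18.]
[ 558.  -338.2   18. ]
```

View pics/m.png

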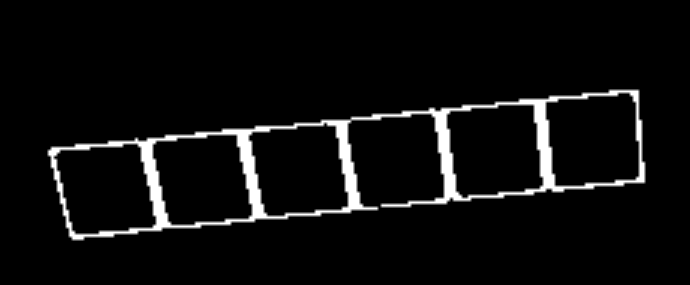

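Run:
```python
from meas import *
go([479.3,-77.8,110],np.radians(5.78))
```

```text
shift cm [  8.965 -10.108   2.835] rv [-0.0002  0.0005 -0.0002] rows lin 3.310555714116021 rows rot 0.004310546567339004 | yaw 5.77 j6 1.33 tcp [440.9  19.9 199.7] F [ 0.   0.9 -2.8] op 0.175 t 13.25
```

{"op": "servo_tool", "data": {"series": [0,-2.5,0.5,0,0,0,0,-5,1.2,0,0,0,0,-7.5,2,0,0,0,1,-9,2.5,0,0,0,3,-10.1,2.8,0,0,0,5,-10.1,2.8,0,0,0,7,-10.1,2.8,0,0,0,8.5,-10.1,2.8,0,0,0,9,-10.1,2.8,0,0,0,9,-10.1,2.8,0,0,0]}}

```text
clock: 14.08
tool_pos: [478.2, -77.4, 108.6]
tool_rot: [-0.036, 0.707, 0.036, 0.705]
wrist_force: [-0.7, -0.4, -2.0]
opening: 0.177
```

Run:
```python
from meas import *
go([479.3,-77.8,90.8],np.radians(5.78))
```

```text
shift cm [ 1.775 -0.057  0.111] rv [ 0.0008 -0.0019 -0.001 ] rows lin 0.4267710437213288 rows rot 0.018661422122061417 | yaw 5.82 j6 1.14 tcp [478.2 -77.4 108.6] F [-0.7 -0.4 -2. ] op 0.177 t 14.0833
```

{"op": "servo_tool", "data": {"series": [0.2,0,0,0,0,0,0.4,0,0,0,0,0,0.6,0,0,0,0,0,0.9,0,0,0,0,0,1.1,0,0,0,0,0,1.3,0,0,0,0,0,1.5,0,0,0,0,0,1.7,0,0,0,0,0,1.8,0,0,0,0,0,1.8,0,0,0,0,0]}}

```text
clock: 14.92
tool_pos: [478.1, -77.9, 91.5]
tool_rot: [-0.036, 0.706, 0.036, 0.706]
wrist_force: [-1.4, 0.7, -0.9]
opening: 0.176
```

Run:
```python
from meas import *
go([479.3,-77.8,90.8],np.radians(95.78)); p,d,_=snap('scene','s9')
c=cv2.cvtColor(p[200:300,220:350],cv2.COLOR_RGB2BGR)
cv2.imwrite('pics/s9c.png',cv2.resize(c,None,fx=5,fy=5,interpolation=cv2.INTER_CUBIC))
```

```text
shift cm [0.073 0.001 0.118] rv [-1.5707e+00 -0.0000e+00 -1.0000e-04] rows lin 0.03314589982128685 rows rot 12.565396672967097 | yaw 5.79 j6 1.14 tcp [478.1 -77.9  91.5] F [-1.4  0.7 -0.9] op 0.176 t 14.9167
```

View pics/s9c.png

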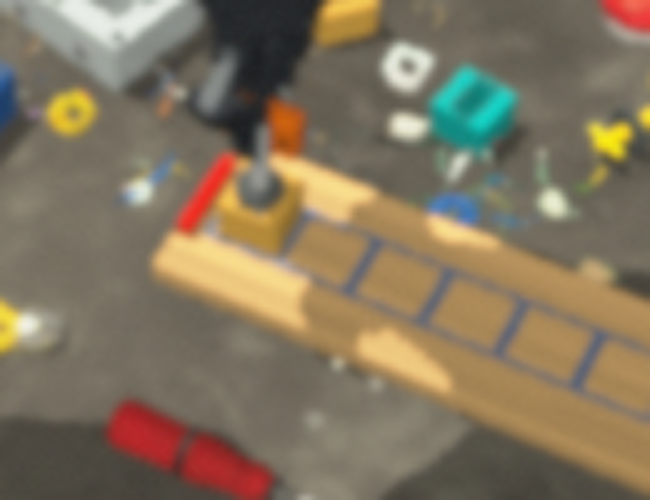

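{"op": "servo_tool", "data": {"series": [0.06,0,0,-0.1,0,0,0.06,0,0,-0.2,0,0,0.06,0,0,-0.3,0,0,0.06,0,0,-0.4,0,0,0.06,0,0,-0.5,0,0,0.06,0,0,-0.6,0,0,0.06,0,0,-0.7,0,0,0.06,0,0,-0.8,0,0,0.06,0,0,-0.8,0,0,0.06,0,0,-0.8,0,0]}}

```text
clock: 15.8
tool_pos: [478.2, -78.0, 91.2]
tool_rot: [-0.307, 0.637, 0.307, 0.637]
wrist_force: [-0.5, -0.3, -1.4]
opening: 0.181
```

{"op": "servo_tool", "data": {"series": [0,0,0,-0.1,0,0,0,0,0,-0.2,0,0,0,0,0,-0.3,0,0,0,0,0,-0.4,0,0,0,0,0,-0.5,0,0,0,0,0,-0.6,0,0,0,0,0,-0.7,0,0,0,0,0,-0.77,0,0,0,0,0,-0.77,0,0,0,0,0,-0.77,0,0]}}

```text
clock: 16.63
tool_pos: [478.2, -78.0, 91.1]
tool_rot: [0.523, -0.476, -0.523, -0.476]
wrist_force: [0.6, -0.8, -1.3]
opening: 0.175
```

Run:
```python
from meas import *
go([479.3,-77.8,90.8],np.radians(95.78)); print(manip.sense()['torque'])
```

```text
shift cm [ 0.032 -0.108  0.015] rv [-0.0054 -0.0002  0.0001] rows lin 0.027147740796837926 rows rot 0.04339907984940332 | yaw 95.47 j6 -0.43 tcp [478.2 -78.   91.1] F [ 0.6 -0.8 -1.3] op 0.175 t 16.6333
[-0.1425313  -0.0730448  -0.01800594]
```

Lifting gently first, to check the plug stays down.

{"op": "servo_tool", "data": {"series": [-0.2,0,0,0,0,0,-0.5,0,0,0,0,0,-0.9,0,0,0,0,0,-1.3,0,0,0,0,0,-1.7,0,0,0,0,0,-2.1,0,0,0,0,0,-2.5,0,0,0,0,0,-2.9,0,0,0,0,0,-3.3,0,0,0,0,0,-3.5,0,0,0,0,0]}}

```text
clock: 17.47
tool_pos: [478.3, -78.0, 126.7]
tool_rot: [0.525, -0.474, -0.524, -0.474]
wrist_force: [0.8, 0.4, -2.0]
opening: 0.175
```

Run:
```python
from meas import *
p,d,_=snap('scene','s10'); snap('wrist','w10')
c=cv2.cvtColor(p[180:300,220:350],cv2.COLOR_RGB2BGR)
cv2.imwrite('pics/s10c.png',cv2.resize(c,None,fx=5,fy=5,interpolation=cv2.INTER_CUBIC))
go([586.5,187.0,140],np.radians(81.2))
```

```text
shift cm [ -1.357 -13.413  25.286] rv [ 2.538e-01 -1.000e-04  5.000e-04] rows lin 6.871643638487003 rows rot 2.0300588956108285 | yaw 95.74 j6 -0.43 tcp [478.3 -78.  126.4] F [-0.2 -0.1 -0.9] op 0.175 t 17.5667
```

View pics/s10c.png

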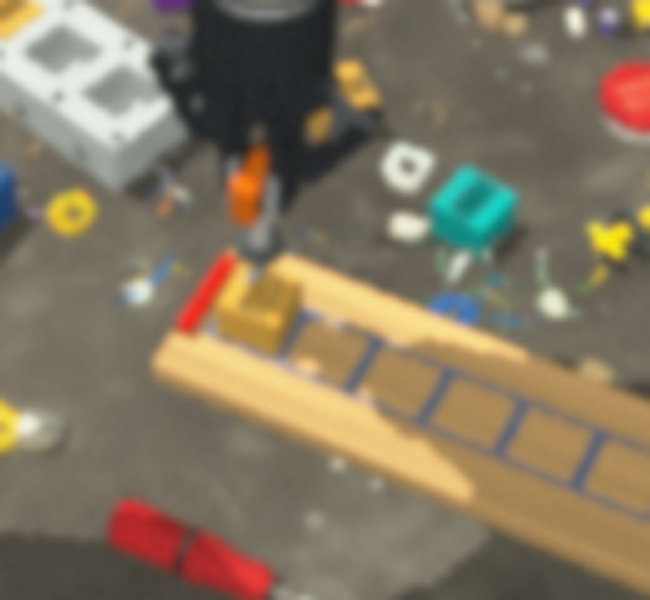

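View pics/w10.png

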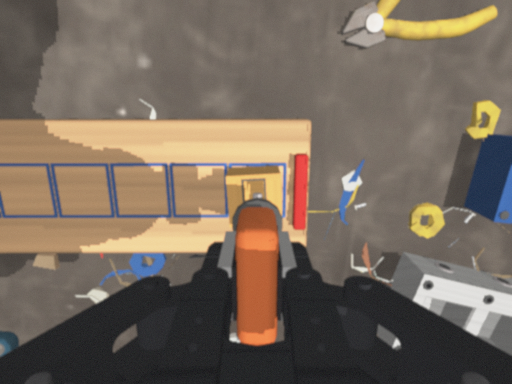

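{"op": "servo_tool", "data": {"series": [-1.4,0,0.5,0,0,0,-1.4,-2,4,0.05,0,0,-1.4,-4,7.5,0.1,0,0,-1.4,-6,11,0.15,0,0,-1.4,-8,14.5,0.2,0,0,-1.4,-10,18,0.254,0,0,-1.4,-12,21.5,0.254,0,0,-1.4,-13.4,24.5,0.254,0,0,-1.4,-13.4,25.3,0.254,0,0,-1.4,-13.4,25.3,0.254,0,0]}}

```text
clock: 18.4
tool_pos: [586.0, 189.4, 139.2]
tool_rot: [-0.461, 0.536, 0.461, 0.536]
wrist_force: [-0.3, -0.4, -1.1]
opening: 0.177
```

Run:
```python
from meas import *
snap('wrist','w11');f=load('w11');H,S,V=hsv(f)
print('brass');[print(r) for r in rects(f,(H>14)&(H<30)&(S>110)&(V>100),42,150,(150,140,450,240))]
go([586.4,186.9,94],np.radians(81.2))
```

```text
brass
(array([253., 187.]), array([582.3, 187. ]), array([13.5, 18.7]), 81.61)
(array([325., 194.]), array([594.6, 239.6]), array([38.2, 37.7]), 81.29)
(array([253., 187.]), array([586.2, 186.5]), array([37.4, 37.7]), 82.36)
shift cm [ 4.54  -0.083 -0.088] rv [ 0.0016 -0.0005 -0.001 ] rows lin 1.0891525310514512 rows rot 0.015503627807537697 | yaw 81.29 j6 0.33 tcp [585.8 187.9 139.4] F [-0.3 -1.5 -2.1] op 0.176 t 18.45
```

View pics/w11.png

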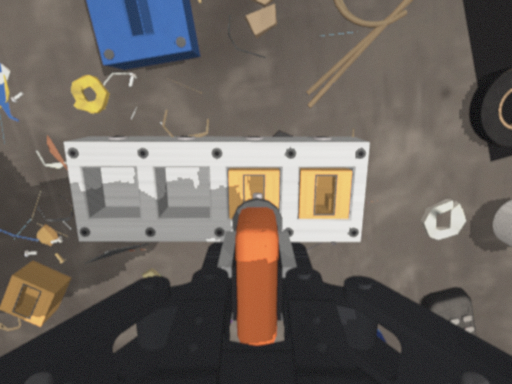

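{"op": "servo_tool", "data": {"series": [0.5,-0.05,0,0,0,0,1.2,-0.05,0,0,0,0,2,-0.05,0,0,0,0,2.7,-0.05,0,0,0,0,3,-0.05,0,0,0,0,3,-0.05,0,0,0,0,3,-0.05,0,0,0,0,3,-0.05,0,0,0,0,3,-0.05,0,0,0,0,3,-0.05,0,0,0,0]}}

```text
clock: 19.28
tool_pos: [586.9, 187.2, 110.4]
tool_rot: [-0.46, 0.537, 0.46, 0.537]
wrist_force: [0.2, 0.5, -1.3]
opening: 0.175
```

Run:
```python
from meas import *
go([586.4,186.9,84.8],np.radians(81.2))
```

```text
shift cm [ 2.556  0.042 -0.034] rv [-0.0002  0.0001  0.0006] rows lin 0.6130940298750297 rows rot 0.0047230003384054345 | yaw 81.19 j6 0.33 tcp [586.9 187.2 110.4] F [ 0.2  0.5 -1.3] op 0.175 t 19.2833
```

{"op": "servo_tool", "data": {"series": [0.3,0.04,-0.03,0,0,0,0.6,0.04,-0.03,0,0,0,0.9,0.04,-0.03,0,0,0,1.2,0.04,-0.03,0,0,0,1.5,0.04,-0.03,0,0,0,1.8,0.04,-0.03,0,0,0,2.1,0.04,-0.03,0,0,0,2.4,0.04,-0.03,0,0,0,2.55,0.04,-0.03,0,0,0,2.55,0.04,-0.03,0,0,0]}}

```text
clock: 20.12
tool_pos: [586.1, 186.9, 84.2]
tool_rot: [-0.46, 0.537, 0.46, 0.537]
wrist_force: [0.2, -0.3, -1.1]
opening: 0.178
```

Run:
```python
from meas import *
go([586.4,186.9,84.8],np.radians(-8.8)); print(manip.sense()['torque'])
```

```text
shift cm [-0.063 -0.033  0.009] rv [ 1.5706e+00 -5.0000e-04 -3.0000e-04] rows lin 0.017187841119356194 rows rot 12.564950589380564 | yaw 81.19 j6 0.33 tcp [586.1 186.9  84.2] F [ 0.2 -0.3 -1.1] op 0.178 t 20.1167
[ 0.05946926 -0.08644874 -0.04521609]
```

{"op": "servo_tool", "data": {"series": [-0.05,0,0,0.1,0,0,-0.05,0,0,0.2,0,0,-0.05,0,0,0.3,0,0,-0.05,0,0,0.4,0,0,-0.05,0,0,0.5,0,0,-0.05,0,0,0.6,0,0,-0.05,0,0,0.7,0,0,-0.05,0,0,0.8,0,0,-0.05,0,0,0.8,0,0,-0.05,0,0,0.8,0,0]}}

```text
clock: 20.95
tool_pos: [586.3, 186.9, 85.2]
tool_rot: [-0.216, 0.673, 0.216, 0.673]
wrist_force: [-0.9, -0.3, -1.6]
opening: 0.175
```

{"op": "servo_tool", "data": {"series": [0,0,0,0.1,0,0,0,0,0,0.2,0,0,0,0,0,0.3,0,0,0,0,0,0.4,0,0,0,0,0,0.5,0,0,0,0,0,0.6,0,0,0,0,0,0.7,0,0,0,0,0,0.77,0,0,0,0,0,0.77,0,0,0,0,0,0.77,0,0]}}

```text
clock: 21.78
tool_pos: [586.3, 186.9, 85.1]
tool_rot: [0.052, 0.705, -0.052, 0.705]
wrist_force: [0.5, -0.3, -2.0]
opening: 0.177
```

Run:
```python
from meas import *
go([586.4,186.9,84.8],np.radians(-8.8)); print(manip.sense()['torque'])
```

```text
shift cm [0.031 0.003 0.014] rv [ 0.0053  0.0001 -0.    ] rows lin 0.008295473018165288 rows rot 0.04236633187499747 | yaw -8.5 j6 1.9 tcp [586.3 186.9  85.1] F [ 0.5 -0.3 -2. ] op 0.177 t 21.7833
[-0.07337834  0.01386312 -0.03751581]
```

{"op": "servo_tool", "data": {"series": [-0.3,0,0,0,0,0,-0.6,0,0,0,0,0,-0.9,0,0,0,0,0,-1.2,0,0,0,0,0,-1.5,0,0,0,0,0,-1.8,0,0,0,0,0,-2.1,0,0,0,0,0,-2.4,0,0,0,0,0,-2.7,0,0,0,0,0,-3,0,0,0,0,0]}}

```text
clock: 22.62
tool_pos: [586.5, 186.9, 115.7]
tool_rot: [0.054, 0.705, -0.054, 0.705]
wrist_force: [0.3, -0.1, -3.2]
opening: 0.173
```

{"op": "servo_tool", "data": {"series": [-0.5,0,0,0,0,0,-1,0,0,0,0,0,-1.5,0,0,0,0,0,-2,0,0,0,0,0,-2.5,0,0,0,0,0,-3.2,0,0,0,0,0,-4,0,0,0,0,0,-5,0,0,0,0,0,-5.5,0,0,0,0,0,-5.5,0,0,0,0,0]}}

```text
clock: 23.45
tool_pos: [586.9, 187.0, 171.6]
tool_rot: [0.054, 0.704, -0.054, 0.706]
wrist_force: [0.9, -0.4, -3.8]
opening: 0.175
```

Run:
```python
from meas import *
p,d,_=snap('scene','s12')
c=cv2.cvtColor(p[130:300,160:350],cv2.COLOR_RGB2BGR)
cv2.imwrite('pics/s12c.png',cv2.resize(c,None,fx=3.4,fy=3.4,interpolation=cv2.INTER_CUBIC))
go([484,-123.5,170],np.radians(5.78))
```

```text
shift cm [  0.059 -32.246  -5.409] rv [-2.539e-01  1.200e-03 -2.000e-04] rows lin 7.840801124528226 rows rot 2.0313059996677274 | yaw -8.77 j6 1.9 tcp [586.6 186.9 170.8] F [ 0.2  0.7 -4.8] op 0.176 t 23.5
```

View pics/s12c.png

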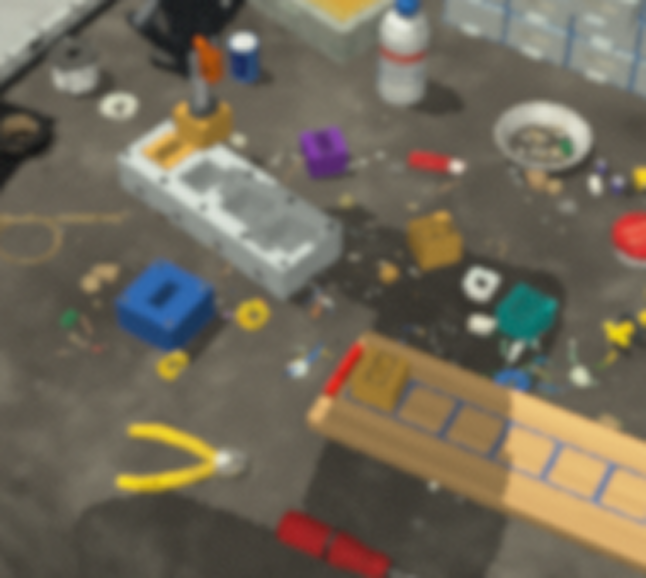

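{"op": "servo_tool", "data": {"series": [0,-3,-0.5,-0.05,0,0,0,-7,-1,-0.1,0,0,0,-11,-1.7,-0.15,0,0,0,-15,-2.4,-0.2,0,0,0,-19,-3.1,-0.254,0,0,0,-23,-3.8,-0.254,0,0,0,-27,-4.5,-0.254,0,0,0,-30,-5,-0.254,0,0,0,-32.2,-5.4,-0.254,0,0,0,-32.2,-5.4,-0.254,0,0]}}

```text
clock: 24.33
tool_pos: [482.5, -126.4, 169.8]
tool_rot: [-0.035, 0.707, 0.034, 0.706]
wrist_force: [0.7, 0.1, -4.5]
opening: 0.173
```

{"op": "servo_tool", "data": {"series": [0,0,0,0,0,0,1,0,0,0,0,0,2.5,0,0,0,0,0,4,0,0,0,0,0,5.5,0,0,0,0,0,6,0,0,0,0,0,6,0,0,0,0,0,6,0,0,0,0,0,6,0,0,0,0,0,6,0,0,0,0,0]}}

```text
clock: 25.17
tool_pos: [484.3, -123.2, 110.8]
tool_rot: [-0.036, 0.706, 0.036, 0.707]
wrist_force: [-0.2, -0.5, -3.2]
opening: 0.181
```

Run:
```python
from meas import *
go([484,-123.5,90.8],np.radians(5.78))
```

```text
shift cm [ 2.002 -0.031 -0.033] rv [0.0004 0.0011 0.0006] rows lin 0.48019038661104396 rows rot 0.01027945763397078 | yaw 5.8 j6 1.06 tcp [ 484.3 -123.2  110.8] F [-0.2 -0.5 -3.2] op 0.181 t 25.1667
```

{"op": "servo_tool", "data": {"series": [0.3,-0.05,-0.03,0,0,0,0.6,-0.05,-0.03,0,0,0,0.9,-0.05,-0.03,0,0,0,1.2,-0.05,-0.03,0,0,0,1.4,-0.05,-0.03,0,0,0,1.6,-0.05,-0.03,0,0,0,1.8,-0.05,-0.03,0,0,0,2,-0.05,-0.03,0,0,0,2,-0.05,-0.03,0,0,0,2,-0.05,-0.03,0,0,0]}}

```text
clock: 26.0
tool_pos: [483.6, -123.7, 90.1]
tool_rot: [-0.036, 0.706, 0.036, 0.706]
wrist_force: [0.6, 0.5, -1.4]
opening: 0.174
```

{"op": "servo_tool", "data": {"series": [0,0,0,-0.1,0,0,0,0,0,-0.2,0,0,0,0,0,-0.3,0,0,0,0,0,-0.4,0,0,0,0,0,-0.5,0,0,0,0,0,-0.6,0,0,0,0,0,-0.7,0,0,0,0,0,-0.8,0,0,0,0,0,-0.8,0,0,0,0,0,-0.8,0,0]}}

```text
clock: 26.83
tool_pos: [483.5, -123.7, 90.1]
tool_rot: [-0.307, 0.637, 0.307, 0.637]
wrist_force: [-0.4, -0.8, -1.0]
opening: 0.177
```

{"op": "servo_tool", "data": {"series": [0,0,0,-0.1,0,0,0,0,0,-0.2,0,0,0,0,0,-0.3,0,0,0,0,0,-0.4,0,0,0,0,0,-0.5,0,0,0,0,0,-0.6,0,0,0,0,0,-0.7,0,0,0,0,0,-0.77,0,0,0,0,0,-0.77,0,0,0,0,0,-0.77,0,0]}}

```text
clock: 27.67
tool_pos: [483.5, -123.7, 90.1]
tool_rot: [-0.523, 0.476, 0.523, 0.476]
wrist_force: [-0.9, -0.5, -1.4]
opening: 0.175
```

Run:
```python
from meas import *
go([484,-123.5,90.8],np.radians(95.78))
```

```text
shift cm [-0.073 -0.049  0.013] rv [-0.0054 -0.     -0.    ] rows lin 0.021350774122221364 rows rot 0.04292473219014537 | yaw 95.47 j6 -0.51 tcp [ 483.5 -123.7   90.1] F [-0.9 -0.5 -1.4] op 0.175 t 27.6667
```

Lifting, then moving to the third plug at (594.8,240.1).

{"op": "servo_tool", "data": {"series": [-0.2,0,0,0,0,0,-0.5,0,0,0,0,0,-0.9,0,0,0,0,0,-1.3,0,0,0,0,0,-1.7,0,0,0,0,0,-2.2,0,0,0,0,0,-2.8,0,0,0,0,0,-3.5,0,0,0,0,0,-4.2,0,0,0,0,0,-4.7,0,0,0,0,0]}}

```text
clock: 28.5
tool_pos: [483.8, -123.7, 138.1]
tool_rot: [0.525, -0.474, -0.524, -0.474]
wrist_force: [-0.5, 0.5, -1.8]
opening: 0.175
```

Run:
```python
from meas import *
p,d,_=snap('scene','s13'); snap('wrist','w13')
c=cv2.cvtColor(p[130:300,160:350],cv2.COLOR_RGB2BGR)
cv2.imwrite('pics/s13c.png',cv2.resize(c,None,fx=3.4,fy=3.4,interpolation=cv2.INTER_CUBIC))
go([594.8,240.1,140],np.radians(81.2))
```

```text
shift cm [ -0.201 -14.662  35.105] rv [ 0.2538 -0.0006  0.0015] rows lin 9.123259083924907 rows rot 2.0302876506555467 | yaw 95.74 j6 -0.51 tcp [ 484.  -123.9  138.1] F [ 0.4 -0.6 -1.4] op 0.177 t 28.6
```

View pics/w13.png

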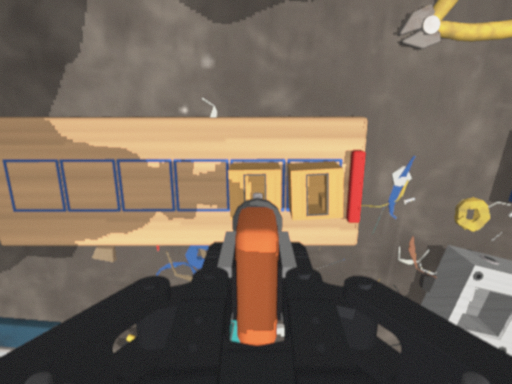

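{"op": "servo_tool", "data": {"series": [-0.2,-1,3,0,0,0,-0.2,-2.6,6.5,0.05,0,0,-0.2,-4.2,10,0.1,0,0,-0.2,-5.8,13.5,0.15,0,0,-0.2,-7.4,17,0.2,0,0,-0.2,-9,20.5,0.254,0,0,-0.2,-10.6,24,0.254,0,0,-0.2,-12.2,28,0.254,0,0,-0.2,-13.8,32,0.254,0,0,-0.2,-14.7,35.1,0.254,0,0]}}

```text
clock: 29.43
tool_pos: [595.1, 242.9, 138.6]
tool_rot: [-0.46, 0.537, 0.46, 0.537]
wrist_force: [1.2, -0.5, -0.9]
opening: 0.174
```

{"op": "servo_tool", "data": {"series": [0,0,0,0,0,0,0,0,0,0,0,0,0,0,0,0,0,0,0,0,0,0,0,0,0,0,0,0,0,0,0,0,0,0,0,0,0,0,0,0,0,0,0,0,0,0,0,0,0,0,0,0,0,0,0,0,0,0,0,0]}}

```text
clock: 30.27
tool_pos: [594.7, 240.1, 139.1]
tool_rot: [-0.46, 0.537, 0.46, 0.537]
wrist_force: [0.1, 0.8, -1.6]
opening: 0.174
```

Run:
```python
from meas import *
snap('wrist','w14');f=load('w14');H,S,V=hsv(f)
print('brass');[print(r) for r in rects(f,(H>14)&(H<30)&(S>110)&(V>100),42,150,(150,140,450,240))]
go([594.8,240.1,84.8],np.radians(81.2))
```

```text
brass
(array([258., 188.]), array([590.7, 240.7]), array([13.6, 18.7]), 81.12)
(array([258., 187.]), array([593.5, 240.2]), array([37.4, 35.2]), 80.52)
shift cm [ 5.429 -0.013 -0.011] rv [-0.0003  0.      0.    ] rows lin 1.3018974889389265 rows rot 0.0023553148958933576 | yaw 81.18 j6 0.41 tcp [594.7 240.2 139.1] F [-0.3 -0.3 -1.1] op 0.176 t 30.3167
```

View pics/w14.png

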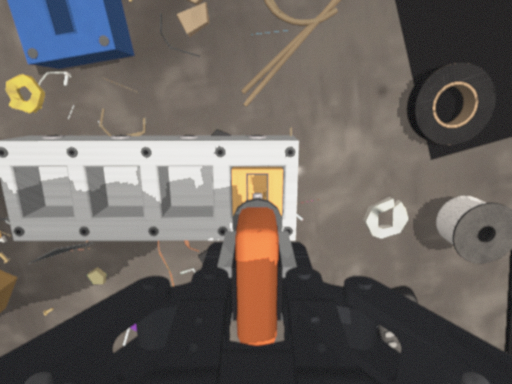

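{"op": "servo_tool", "data": {"series": [0.8,0,0,0,0,0,1.8,0,0,0,0,0,2.8,0,0,0,0,0,3.4,0,0,0,0,0,3.7,0,0,0,0,0,4,0,0,0,0,0,4.2,0,0,0,0,0,4.4,0,0,0,0,0,4.5,0,0,0,0,0,4.5,0,0,0,0,0]}}

```text
clock: 31.15
tool_pos: [594.7, 240.3, 94.0]
tool_rot: [-0.46, 0.537, 0.46, 0.537]
wrist_force: [-0.1, 0.1, -0.6]
opening: 0.177
```

{"op": "servo_tool", "data": {"series": [0.1,0,0,0,0,0,0.2,0,0,0,0,0,0.3,0,0,0,0,0,0.4,0,0,0,0,0,0.5,0,0,0,0,0,0.6,0,0,0,0,0,0.7,0,0,0,0,0,0.8,0,0,0,0,0,0.9,0,0,0,0,0,0.9,0,0,0,0,0]}}

```text
clock: 31.98
tool_pos: [594.6, 240.3, 84.8]
tool_rot: [-0.46, 0.537, 0.46, 0.537]
wrist_force: [-0.4, 0.3, -1.8]
opening: 0.176
```

Run:
```python
from meas import *
go([594.8,240.1,84.8],np.radians(-8.8)); print(manip.sense()['torque'])
```

```text
shift cm [-0.001 -0.024 -0.013] rv [ 1.5706e+00 -4.0000e-04 -2.0000e-04] rows lin 0.00655749838268549 rows rot 12.56457185017947 | yaw 81.19 j6 0.41 tcp [594.6 240.3  84.8] F [-0.4  0.3 -1.8] op 0.176 t 31.9833
[-0.00379996 -0.04282708 -0.02533381]
```

{"op": "servo_tool", "data": {"series": [0,0,0,0.1,0,0,0,0,0,0.2,0,0,0,0,0,0.3,0,0,0,0,0,0.4,0,0,0,0,0,0.5,0,0,0,0,0,0.6,0,0,0,0,0,0.7,0,0,0,0,0,0.8,0,0,0,0,0,0.8,0,0,0,0,0,0.8,0,0]}}

```text
clock: 32.82
tool_pos: [594.7, 240.3, 85.1]
tool_rot: [-0.216, 0.673, 0.216, 0.673]
wrist_force: [0.4, -0.4, -1.8]
opening: 0.174
```

{"op": "servo_tool", "data": {"series": [0,0,0,0.1,0,0,0,0,0,0.2,0,0,0,0,0,0.3,0,0,0,0,0,0.4,0,0,0,0,0,0.5,0,0,0,0,0,0.6,0,0,0,0,0,0.7,0,0,0,0,0,0.77,0,0,0,0,0,0.77,0,0,0,0,0,0.77,0,0]}}

```text
clock: 33.65
tool_pos: [594.7, 240.3, 85.1]
tool_rot: [0.052, 0.705, -0.052, 0.705]
wrist_force: [-0.1, -0.0, -1.4]
opening: 0.176
```

{"op": "servo_tool", "data": {"series": [-0.3,0,0,0,0,0,-0.6,0,0,0,0,0,-0.9,0,0,0,0,0,-1.2,0,0,0,0,0,-1.5,0,0,0,0,0,-1.8,0,0,0,0,0,-2.1,0,0,0,0,0,-2.4,0,0,0,0,0,-2.7,0,0,0,0,0,-3,0,0,0,0,0]}}

```text
clock: 34.48
tool_pos: [594.9, 240.3, 115.8]
tool_rot: [0.054, 0.705, -0.054, 0.705]
wrist_force: [-0.7, 0.4, -2.7]
opening: 0.172
```

{"op": "servo_tool", "data": {"series": [-0.5,0,0,0,0,0,-1,0,0,0,0,0,-1.5,0,0,0,0,0,-2,0,0,0,0,0,-2.5,0,0,0,0,0,-3.2,0,0,0,0,0,-4,0,0,0,0,0,-5,0,0,0,0,0,-5.5,0,0,0,0,0,-5.5,0,0,0,0,0]}}

```text
clock: 35.32
tool_pos: [595.3, 240.5, 171.7]
tool_rot: [0.054, 0.704, -0.054, 0.706]
wrist_force: [-0.4, -0.0, -2.9]
opening: 0.171
```

Run:
```python
from meas import *
p,d,_=snap('scene','s15')
c=cv2.cvtColor(p[110:300,140:350],cv2.COLOR_RGB2BGR)
cv2.imwrite('pics/s15c.png',cv2.resize(c,None,fx=3.1,fy=3.1,interpolation=cv2.INTER_CUBIC))
go([488.8,-169.3,170],np.radians(5.78))
```

```text
shift cm [  0.05  -42.111  -4.256] rv [-0.2539  0.0012 -0.0004] rows lin 10.150032176030491 rows rot 2.03093720266102 | yaw -8.77 j6 1.98 tcp [595.  240.4 170.8] F [-0.2 -0.2 -2.4] op 0.175 t 35.3667
```

View pics/s15c.png

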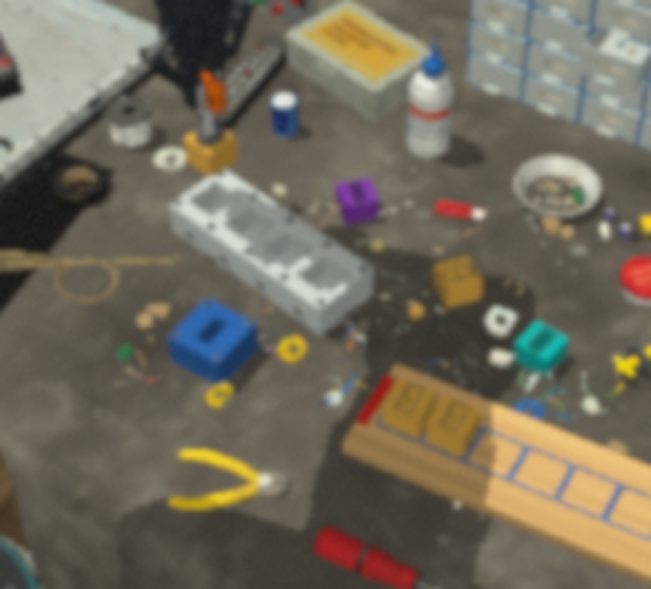

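The last plug is out and the manifold is empty. Carrying this one to square 3.

{"op": "servo_tool", "data": {"series": [0,-4,-0.4,-0.05,0,0,0,-8,-0.8,-0.1,0,0,0,-12,-1.2,-0.15,0,0,0,-16,-1.6,-0.2,0,0,0,-20,-2,-0.254,0,0,0,-24,-2.4,-0.254,0,0,0,-28,-2.8,-0.254,0,0,0,-32,-3.2,-0.254,0,0,0,-36,-3.6,-0.254,0,0,0,-40,-4,-0.254,0,0]}}

```text
clock: 36.2
tool_pos: [493.1, -150.6, 169.9]
tool_rot: [-0.036, 0.706, 0.036, 0.706]
wrist_force: [1.3, 0.3, -1.7]
opening: 0.176
```

{"op": "servo_tool", "data": {"series": [0,0,0,0,0,0,0,0,0,0,0,0,0,0,0,0,0,0,0,0,0,0,0,0,0,0,0,0,0,0,0,0,0,0,0,0,0,0,0,0,0,0,0,0,0,0,0,0,0,0,0,0,0,0,0,0,0,0,0,0]}}

```text
clock: 37.03
tool_pos: [494.2, -148.8, 170.1]
tool_rot: [-0.036, 0.706, 0.036, 0.706]
wrist_force: [0.1, 0.0, -2.1]
opening: 0.178
```

Run:
```python
from meas import *
go([488.8,-169.3,100],np.radians(5.78))
```

```text
shift cm [ 7.006 -1.984 -0.749] rv [0.0004 0.     0.    ] rows lin 1.7553636263274188 rows rot 0.003037414888373716 | yaw 5.8 j6 1.02 tcp [ 494.2 -148.8  170.1] F [ 0.1  0.  -2.1] op 0.178 t 37.0333
```

{"op": "servo_tool", "data": {"series": [0,-1,-0.4,0,0,0,0,-2,-0.75,0,0,0,1,-2,-0.75,0,0,0,2.5,-2,-0.75,0,0,0,4,-2,-0.75,0,0,0,5,-2,-0.75,0,0,0,6,-2,-0.75,0,0,0,6.5,-2,-0.75,0,0,0,6.5,-2,-0.75,0,0,0,6.5,-2,-0.75,0,0,0]}}

```text
clock: 37.87
tool_pos: [488.7, -170.1, 105.3]
tool_rot: [-0.036, 0.706, 0.036, 0.706]
wrist_force: [-0.0, -0.4, -2.4]
opening: 0.176
```

Run:
```python
from meas import *
go([488.8,-169.3,90.6],np.radians(5.78))
```

```text
shift cm [1.468 0.08  0.021] rv [-0.0003 -0.0001  0.0001] rows lin 0.35268281451929323 rows rot 0.0028204421324196875 | yaw 5.76 j6 0.98 tcp [ 488.7 -170.1  105.3] F [-0.  -0.4 -2.4] op 0.176 t 37.8667
```

{"op": "servo_tool", "data": {"series": [0.2,0.05,0,0,0,0,0.4,0.05,0,0,0,0,0.6,0.05,0,0,0,0,0.8,0.05,0,0,0,0,1,0.05,0,0,0,0,1.1,0.05,0,0,0,0,1.2,0.05,0,0,0,0,1.35,0.05,0,0,0,0,1.45,0.05,0,0,0,0,1.45,0.05,0,0,0,0]}}

```text
clock: 38.7
tool_pos: [488.7, -169.1, 90.4]
tool_rot: [-0.036, 0.706, 0.036, 0.706]
wrist_force: [-0.2, -0.2, -1.6]
opening: 0.177
```

{"op": "servo_tool", "data": {"series": [0,0,0,-0.1,0,0,0,0,0,-0.2,0,0,0,0,0,-0.3,0,0,0,0,0,-0.4,0,0,0,0,0,-0.5,0,0,0,0,0,-0.6,0,0,0,0,0,-0.7,0,0,0,0,0,-0.8,0,0,0,0,0,-0.8,0,0,0,0,0,-0.8,0,0]}}

```text
clock: 39.53
tool_pos: [488.7, -169.2, 90.6]
tool_rot: [-0.307, 0.637, 0.307, 0.637]
wrist_force: [0.1, -0.4, -1.3]
opening: 0.175
```

{"op": "servo_tool", "data": {"series": [0,0,0,-0.1,0,0,0,0,0,-0.2,0,0,0,0,0,-0.3,0,0,0,0,0,-0.4,0,0,0,0,0,-0.5,0,0,0,0,0,-0.6,0,0,0,0,0,-0.7,0,0,0,0,0,-0.77,0,0,0,0,0,-0.77,0,0,0,0,0,-0.77,0,0]}}

```text
clock: 40.37
tool_pos: [488.7, -169.1, 90.6]
tool_rot: [0.523, -0.476, -0.523, -0.476]
wrist_force: [0.1, 0.3, -1.5]
opening: 0.174
```

{"op": "servo_tool", "data": {"series": [-0.2,0,0,0,0,0,-0.5,0,0,0,0,0,-0.9,0,0,0,0,0,-1.3,0,0,0,0,0,-1.7,0,0,0,0,0,-2.2,0,0,0,0,0,-2.8,0,0,0,0,0,-3.5,0,0,0,0,0,-4.2,0,0,0,0,0,-4.7,0,0,0,0,0]}}

```text
clock: 41.2
tool_pos: [488.9, -169.2, 138.6]
tool_rot: [0.525, -0.474, -0.524, -0.474]
wrist_force: [0.2, 1.0, -1.7]
opening: 0.177
```

Run:
```python
from meas import *
p,d,_=snap('scene','s16'); snap('wrist','w16')
go([447.5,128.9,170],np.radians(90))
```

```text
shift cm [-3.171  1.157 30.088] rv [ 0.1002 -0.0008  0.0013] rows lin 7.260627138523992 rows rot 0.8014166911563518 | yaw 95.74 j6 -0.59 tcp [ 489.1 -169.3  138.6] F [-0.2  0.4 -2.1] op 0.174 t 41.3
```

View pics/w16.png

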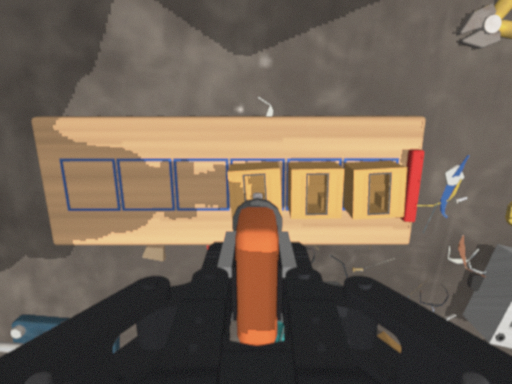

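{"op": "servo_tool", "data": {"series": [-2,0.1,2,0,0,0,-3.2,0.3,6,0.05,0,0,-3.2,0.5,10,0.1,0,0,-3.2,0.7,14,0.1,0,0,-3.2,0.9,18,0.1,0,0,-3.2,1.1,22,0.1,0,0,-3.2,1.2,26,0.1,0,0,-3.2,1.2,29,0.1,0,0,-3.2,1.2,30.1,0.1,0,0,-3.2,1.2,30.1,0.1,0,0]}}

```text
clock: 42.13
tool_pos: [446.1, 131.2, 169.4]
tool_rot: [-0.501, 0.499, 0.501, 0.499]
wrist_force: [0.3, -0.5, -1.5]
opening: 0.179
```

{"op": "servo_tool", "data": {"series": [0,0,0,0,0,0,0,0,0,0,0,0,0,0,0,0,0,0,1,0,0,0,0,0,2,0,0,0,0,0,3,0,0,0,0,0,3,0,0,0,0,0,3,0,0,0,0,0,3,0,0,0,0,0,3,0,0,0,0,0]}}

```text
clock: 42.97
tool_pos: [447.1, 128.9, 140.2]
tool_rot: [-0.5, 0.5, 0.5, 0.5]
wrist_force: [0.4, -0.3, -1.7]
opening: 0.173
```

Run:
```python
from meas import *
snap('wrist','w17')
go([447.4,128.9,82.8],np.radians(90))
```

```text
shift cm [ 5.732 -0.03  -0.013] rv [-0.0001  0.0001  0.0009] rows lin 1.3746743515955762 rows rot 0.007592061595795272 | yaw 89.99 j6 0.11 tcp [447.1 129.  140.1] F [ 0.2  0.5 -1. ] op 0.175 t 43.0167
```

View pics/w17.png

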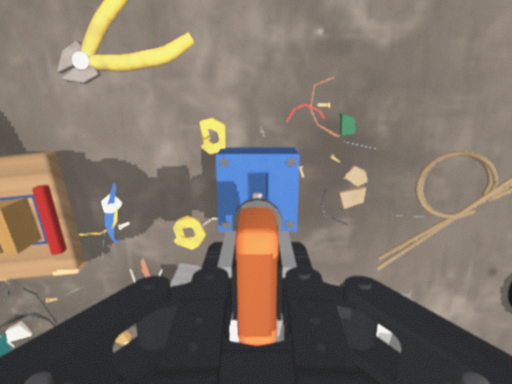

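{"op": "servo_tool", "data": {"series": [0.7,0,0,0,0,0,1.4,0,0,0,0,0,2.1,0,0,0,0,0,2.8,0,0,0,0,0,3.4,0,0,0,0,0,4,0,0,0,0,0,4.5,0,0,0,0,0,4.7,0,0,0,0,0,4.7,0,0,0,0,0,4.7,0,0,0,0,0]}}

```text
clock: 43.85
tool_pos: [446.7, 129.2, 92.6]
tool_rot: [0.5, -0.5, -0.5, -0.5]
wrist_force: [-0.7, -0.7, -1.1]
opening: 0.179
```

{"op": "servo_tool", "data": {"series": [0.2,0,0,0,0,0,0.4,0,0,0,0,0,0.6,0,0,0,0,0,0.8,0,0,0,0,0,1,0,0,0,0,0,1.1,0,0,0,0,0,1.1,0,0,0,0,0,1.1,0,0,0,0,0,1.1,0,0,0,0,0,1.1,0,0,0,0,0]}}

```text
clock: 44.68
tool_pos: [446.7, 129.2, 81.8]
tool_rot: [0.5, -0.5, -0.5, -0.5]
wrist_force: [-2.4, 0.1, 6.1]
opening: 0.178
```

{"op": "servo_tool", "data": {"series": [0,0,0,0,0,0,0,0,0,0,0,0,0,0,0,0,0,0,0,0,0,0,0,0,0,0,0,0,0,0,0,0,0,0,0,0,0,0,0,0,0,0,0,0,0,0,0,0,0,0,0,0,0,0,0,0,0,0,0,0], "grip": 6.5}}

```text
clock: 45.52
tool_pos: [446.7, 129.2, 81.6]
tool_rot: [0.5, -0.5, -0.5, -0.5]
wrist_force: [0.4, 0.1, -0.5]
opening: 0.763
```

{"op": "servo_tool", "data": {"series": [-1,0,0,0,0,0,-2,0,0,0,0,0,-3.5,0,0,0,0,0,-5,0,0,0,0,0,-7,0,0,0,0,0,-9,0,0,0,0,0,-11,0,0,0,0,0,-13,0,0,0,0,0,-15,0,0,0,0,0,-15,0,0,0,0,0]}}

```text
clock: 46.35
tool_pos: [447.9, 129.3, 234.7]
tool_rot: [-0.501, 0.499, 0.499, 0.501]
wrist_force: [0.8, 0.2, 1.2]
opening: 0.759
```

Run:
```python
from meas import *
snap('wrist','w18'); snap('top','t18')
go([500,-30,240],np.radians(90))
f=load('w18');H,S,V=hsv(f)
print('orange');[print(r) for r in rects(f,((H<20)|(H>175))&(S>150)&(V>150),117,300,(200,120,320,320))]
```

```text
shift cm [ -0.822  -5.304 -15.924] rv [0.0002 0.0001 0.0011] rows lin 4.0297903446770045 rows rot 0.008687262800904311 | yaw 90.01 j6 0.11 tcp [446.9 129.2 231.7] F [ 0.1 -0.4 -0.7] op 0.762 t 46.45
orange
(array([257., 184.]), array([446.1, 128.7]), array([50.4, 14.5]), 0.42)
```

View pics/w18.png

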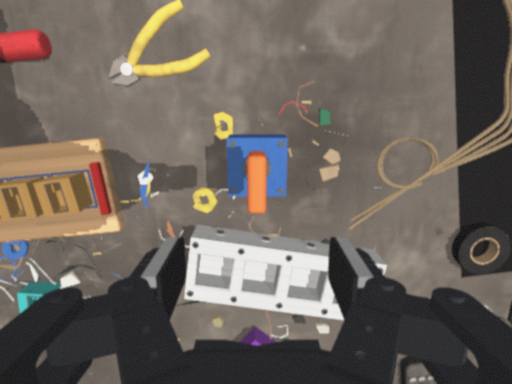

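View pics/t18.png

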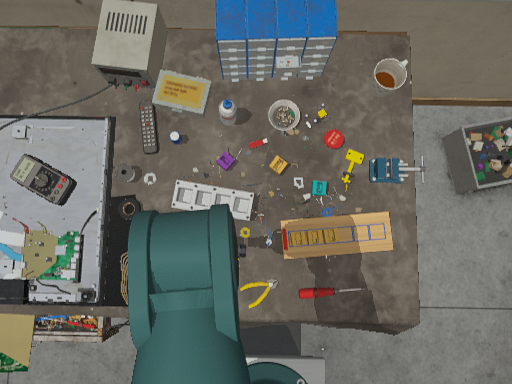

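The puller is back in its stand (in w18 the handle is at (257,184), centred on the blue block). In the top view the loose plug has been knocked, from (279,176) to (278,165). I'll look closer.

{"op": "servo_tool", "data": {"series": [-0.5,-1,-3,0,0,0,-0.8,-2.5,-6.5,0,0,0,-0.8,-4,-10,0,0,0,-0.8,-6,-13.5,0,0,0,-0.8,-8,-15.9,0,0,0,-0.8,-10,-15.9,0,0,0,-0.8,-11,-15.9,0,0,0,-0.8,-11,-15.9,0,0,0,-0.8,-11,-15.9,0,0,0,-0.8,-11,-15.9,0,0,0], "grip": 8.5}}

```text
clock: 47.28
tool_pos: [555.8, -29.5, 239.0]
tool_rot: [-0.5, 0.5, 0.501, 0.5]
wrist_force: [1.2, 0.0, -0.0]
opening: 0.997
```

Run:
```python
from meas import *
snap('wrist','w19')
f=load('w19');H,S,V=hsv(f)
m=(H>14)&(H<30)&(S>110)&(V>90)
[print(r) for r in rects(f,m,30,300)]
go([690,-25,120],np.radians(90))
```

```text
(array([ 82., 280.]), array([ 696.2, -238.7]), array([29.8, 62.4]), 33.03)
(array([262., 271.]), array([684.2, -23.4]), array([45.6, 47.9]), 53.74)
(array([346., 107.]), array([494.2,  61.5]), array([26.9, 26.8]), 56.86)
(array([163.,  97.]), array([ 484. , -129.1]), array([ 41. , 140.4]), 6.42)
(array([375.,  21.]), array([414.4,  84.7]), array([19.1, 28.1]), 88.77)
shift cm [ 11.923 -13.425   0.432] rv [ 0.0006  0.0001 -0.0007] rows lin 4.307032450861512 rows rot 0.007576823070727853 | yaw 90.04 j6 -0.2 tcp [555.8 -29.4 239.3] F [0.3 0.1 0.5] op 0.996 t 47.3333
```

View pics/w19.png

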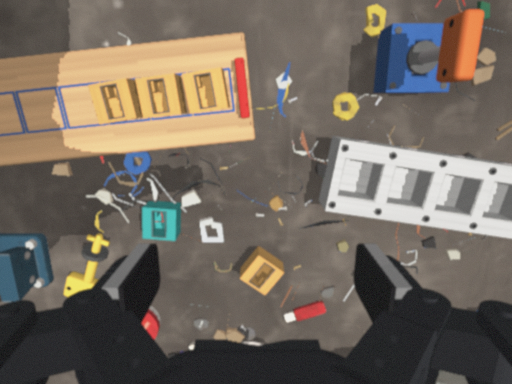

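Run:
```python
from meas import *
f=load('w19');H,S,V=hsv(f)
c=cv2.cvtColor(f['p'][235:330,215:340],cv2.COLOR_RGB2BGR)
cv2.imwrite('pics/w19c.png',cv2.resize(c,None,fx=5,fy=5,interpolation=cv2.INTER_CUBIC))
for v in (190,200,210,220,225): print(v,[r for r in rects(f,(H>14)&(H<30)&(S>110)&(V>v),30,200,(230,240,300,300))])
```

```text
190 [(array([262., 276.]), array([689.6, -23.3]), array([38.5, 38.5]), 53.74)]
200 [(array([264., 275.]), array([689.9, -23.3]), array([38. , 38.2]), 53.82)]
210 [(array([263., 274.]), array([689.7, -23.4]), array([37.5, 37.4]), 53.75)]
220 [(array([254., 269.]), array([681.5, -34.4]), array([10.6, 36.9]), 51.21)]
225 []
```

View pics/w19c.png

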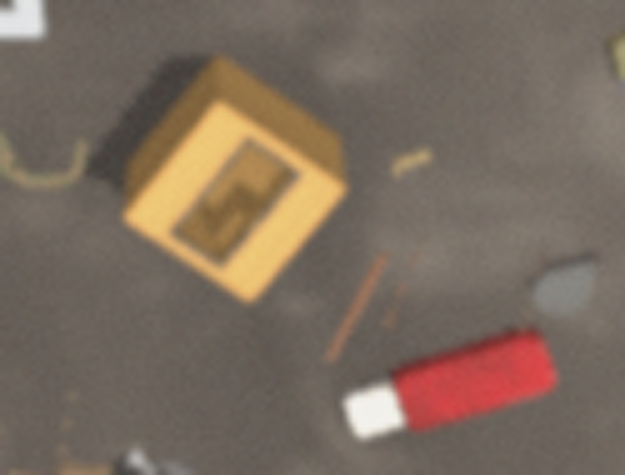

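Run:
```python
from meas import *
go([689.8,-23.0,90],np.radians(143.75))
```

```text
shift cm [ 14.923 -13.407   0.632] rv [-9.375e-01  4.000e-04 -6.000e-04] rows lin 4.8132013948066845 rows rot 7.4997503324533845 | yaw 90.04 j6 -0.2 tcp [555.8 -29.4 239.3] F [0.3 0.1 0.5] op 0.996 t 47.3333
```

{"op": "servo_tool", "data": {"series": [1,-1,0.1,-0.1,0,0,2,-3,0.2,-0.2,0,0,4,-5,0.4,-0.3,0,0,6,-7,0.6,-0.4,0,0,8,-9,0.6,-0.52,0,0,10,-11,0.6,-0.64,0,0,12,-13.4,0.6,-0.76,0,0,13,-13.4,0.6,-0.88,0,0,13.5,-13.4,0.6,-0.938,0,0,13.5,-13.4,0.6,-0.938,0,0], "grip": 6}}

```text
clock: 48.17
tool_pos: [689.6, -23.3, 103.1]
tool_rot: [-0.672, 0.219, 0.673, 0.219]
wrist_force: [0.2, 0.2, 0.4]
opening: 0.705
```

Run:
```python
from meas import *
snap('wrist','w20');go([689.8,-23.0,3],np.radians(143.75))
f=load('w20');H,S,V=hsv(f)
for v in (150,190,205): print(v,[r for r in rects(f,(H>14)&(H<30)&(S>110)&(V>v),30,600)])
```

```text
shift cm [10.126 -0.031  0.023] rv [-0.0008  0.001  -0.0006] rows lin 2.428264947904542 rows rot 0.011111986296439537 | yaw 143.71 j6 -1.09 tcp [689.9 -23.4 104.3] F [-0.6 -0.1  0.8] op 0.705 t 48.2167
150 [(array([258., 198.]), array([687.6, -25.6]), array([42.1, 38.7]), 53.87)]
190 [(array([258., 202.]), array([688.7, -23.9]), array([38. , 38.4]), 53.84)]
205 [(array([257., 199.]), array([688.8, -23.9]), array([38. , 38.3]), 53.84)]
```

View pics/w20.png

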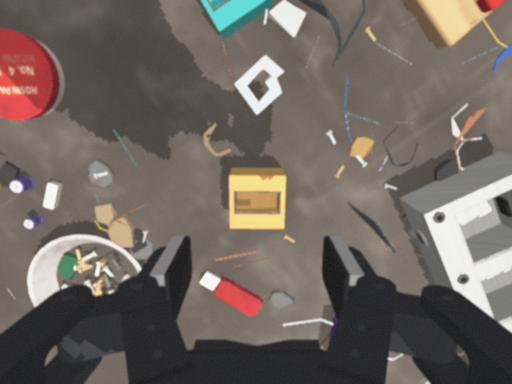

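{"op": "servo_tool", "data": {"series": [1.5,0,0,0,0,0,3,0,0,0,0,0,4.5,0,0,0,0,0,6,0,0,0,0,0,7.5,0,0,0,0,0,8.5,0,0,0,0,0,9.5,0,0,0,0,0,10,0,0,0,0,0,10,0,0,0,0,0,10,0,0,0,0,0]}}

```text
clock: 49.05
tool_pos: [690.8, -23.8, 5.0]
tool_rot: [0.672, -0.22, -0.672, -0.22]
wrist_force: [-0.9, -0.1, -0.1]
opening: 0.706
```

{"op": "servo_tool", "data": {"series": [0,0,0,0,0,0,0,0,0,0,0,0,0,0,0,0,0,0,0,0,0,0,0,0,0,0,0,0,0,0,0,0,0,0,0,0,0,0,0,0,0,0,0,0,0,0,0,0,0,0,0,0,0,0,0,0,0,0,0,0], "grip": 3.2, "grip_force": 40}}

```text
clock: 49.88
tool_pos: [691.2, -23.9, 5.5]
tool_rot: [0.673, -0.22, -0.672, -0.22]
wrist_force: [-1.9, -0.4, 5.8]
opening: 0.439
```

{"op": "servo_tool", "data": {"series": [-0.5,0,0,0,0,0,-1,0,0,0,0,0,-2,0,0,0,0,0,-3,0,0,0,0,0,-4.5,0,0,0,0,0,-6,0,0,0,0,0,-8,0,0,0,0,0,-10,0,0,0,0,0,-10,0,0,0,0,0,-10,0,0,0,0,0]}}

```text
clock: 50.72
tool_pos: [691.4, -23.9, 106.2]
tool_rot: [0.673, -0.22, -0.671, -0.22]
wrist_force: [0.5, -0.4, -1.9]
opening: 0.436
```

Run:
```python
from meas import *
snap('wrist','w21');go([493.4,-215.2,110],np.radians(185.78))
```

```text
shift cm [-0.52  27.108  4.597] rv [-7.335e-01 -6.000e-04  1.000e-04] rows lin 6.594748226743896 rows rot 5.8678461633983146 | yaw 143.75 j6 -1.09 tcp [690.8 -23.8 104.9] F [ 0.2  0.  -1.5] op 0.441 t 50.7667
```

View pics/w21.png

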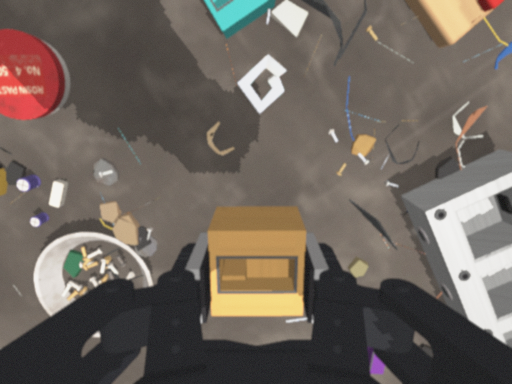

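{"op": "servo_tool", "data": {"series": [-0.5,2,0.3,-0.1,0,0,-0.5,6,0.9,-0.2,0,0,-0.5,10,1.6,-0.3,0,0,-0.5,14,2.3,-0.4,0,0,-0.5,18,3,-0.5,0,0,-0.5,22,3.7,-0.6,0,0,-0.5,25.5,4.3,-0.7,0,0,-0.5,27.1,4.6,-0.7335,0,0,-0.5,27.1,4.6,-0.7335,0,0,-0.5,27.1,4.6,-0.7335,0,0]}}

```text
clock: 51.6
tool_pos: [492.5, -215.4, 109.1]
tool_rot: [-0.706, -0.035, 0.707, -0.035]
wrist_force: [0.8, 0.2, -1.7]
opening: 0.435
```

{"op": "servo_tool", "data": {"series": [0,0,0,0,0,0,0,0,0,0,0,0,0,0,0,0,0,0,1,0,0,0,0,0,2,0,0,0,0,0,3,0,0,0,0,0,4,0,0,0,0,0,5,0,0,0,0,0,5,0,0,0,0,0,5,0,0,0,0,0]}}

```text
clock: 52.43
tool_pos: [493.5, -214.5, 59.3]
tool_rot: [-0.706, -0.036, 0.706, -0.036]
wrist_force: [0.3, 0.7, -0.9]
opening: 0.438
```

Run:
```python
from meas import *
snap('wrist','w22');go([493.4,-215.2,24],np.radians(185.78))
```

```text
shift cm [3.582 0.032 0.032] rv [ 0.0005 -0.      0.    ] rows lin 0.8589934291336179 rows rot 0.0040465579759221704 | yaw -174.19 j6 -2.23 tcp [ 493.7 -214.9   59.8] F [ 0.9  0.1 -0.7] op 0.438 t 52.4833
```

View pics/w22.png

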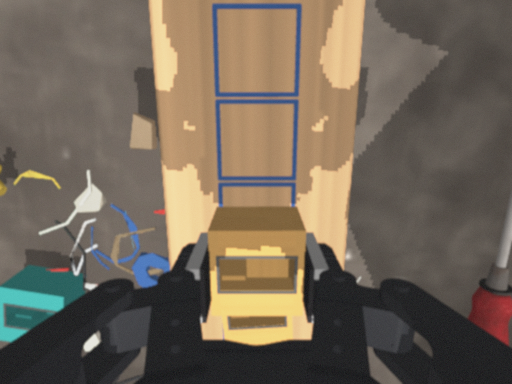

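{"op": "servo_tool", "data": {"series": [0.6,0.03,0,0,0,0,1.2,0.03,0,0,0,0,1.8,0.03,0,0,0,0,2.3,0.03,0,0,0,0,2.7,0.03,0,0,0,0,3,0.03,0,0,0,0,3.3,0.03,0,0,0,0,3.5,0.03,0,0,0,0,3.58,0.03,0,0,0,0,3.58,0.03,0,0,0,0]}}

```text
clock: 53.32
tool_pos: [493.4, -215.4, 23.7]
tool_rot: [-0.706, -0.036, 0.706, -0.036]
wrist_force: [-0.6, -0.1, -1.3]
opening: 0.439
```

Run:
```python
from meas import *
go([493.4,-215.2,23.5],np.radians(185.78))
```

```text
shift cm [ 0.018 -0.023 -0.006] rv [-0.      0.0001  0.    ] rows lin 0.007185000298093252 rows rot 0.00070457247175673 | yaw -174.22 j6 -2.23 tcp [ 493.4 -215.4   23.7] F [-0.6 -0.1 -1.3] op 0.439 t 53.3167
```

{"op": "servo_tool", "data": {"series": [0.02,0,0,0,0,0,0.02,0,0,0,0,0,0.02,0,0,0,0,0,0.02,0,0,0,0,0,0.02,0,0,0,0,0,0.02,0,0,0,0,0,0.02,0,0,0,0,0,0.02,0,0,0,0,0,0.02,0,0,0,0,0,0.02,0,0,0,0,0], "grip": 6}}

```text
clock: 54.15
tool_pos: [493.4, -215.4, 23.6]
tool_rot: [-0.706, -0.036, 0.706, -0.036]
wrist_force: [0.3, -0.3, 1.2]
opening: 0.704
```

{"op": "servo_tool", "data": {"series": [-1,0,0,0,0,0,-2,0,0,0,0,0,-3.5,0,0,0,0,0,-5.5,0,0,0,0,0,-8,0,0,0,0,0,-10,0,0,0,0,0,-13,0,0,0,0,0,-16,0,0,0,0,0,-19,0,0,0,0,0,-22,0,0,0,0,0]}}

```text
clock: 54.98
tool_pos: [493.1, -215.2, 245.2]
tool_rot: [0.706, 0.036, -0.706, 0.036]
wrist_force: [-0.1, -0.7, -0.3]
opening: 0.699
```

Run:
```python
from meas import *
go([430,-60,300],np.radians(95.78))
```

```text
shift cm [ -5.486 -16.08    4.712] rv [-1.5707e+00 -0.0000e+00 -1.0000e-04] rows lin 4.228088570969479 rows rot 12.565883676281628 | yaw -174.22 j6 -2.23 tcp [ 493.1 -215.2  245.2] F [-0.1 -0.7 -0.3] op 0.699 t 54.9833
```

{"op": "servo_tool", "data": {"series": [-0.5,-1,0.6,0.1,0,0,-1,-2,1.2,0.2,0,0,-2,-3,1.8,0.3,0,0,-3,-4,2.4,0.4,0,0,-4,-5,3,0.5,0,0,-5,-6,4,0.6,0,0,-5.5,-7,4.6,0.7,0,0,-5.5,-7,4.6,0.8,0,0,-5.5,-7,4.6,0.9,0,0,-5.5,-7,4.6,1,0,0]}}

```text
clock: 55.82
tool_pos: [440.4, -150.2, 298.8]
tool_rot: [0.636, -0.309, -0.636, -0.309]
wrist_force: [-0.7, 0.0, 0.1]
opening: 0.705
```

{"op": "servo_tool", "data": {"series": [0,0,0,0.1,0,0,0,0,0,0.2,0,0,0,0,0,0.3,0,0,0,0,0,0.4,0,0,0,0,0,0.5,0,0,0,0,0,0.57,0,0,0,0,0,0.57,0,0,0,0,0,0.57,0,0,0,0,0,0.57,0,0,0,0,0,0.57,0,0]}}

```text
clock: 56.65
tool_pos: [440.5, -150.4, 298.5]
tool_rot: [-0.525, 0.473, 0.525, 0.473]
wrist_force: [0.3, -0.0, 0.3]
opening: 0.701
```

Run:
```python
from meas import *
snap('wrist','w23');go([430,-60,300],np.radians(95.78))
f=load('w23');H,S,V=hsv(f)
c=np.array([490.9,-192.7]);d=np.array([-.1007,.9949])
for k in range(4): print('sq',k+1,(c+(115-46*k)*d).round(1))
for v in (130,170,200): print(v);[print(r) for r in rects(f,(H>15)&(H<30)&(S>140)&(V>v),48,300)]
```

```text
shift cm [-0.142  0.118  9.1  ] rv [ 0.0022 -0.      0.    ] rows lin 2.1827805399911857 rows rot 0.017716384158674468 | yaw 95.91 j6 -0.61 tcp [ 440.5 -150.4  298.6] F [-0.2 -0.5 -0.1] op 0.703 t 56.7
sq 1 [479.3 -78.3]
sq 2 [ 484.  -124.1]
sq 3 [ 488.6 -169.8]
sq 4 [ 493.2 -215.6]
130
170
200
```

View pics/w23.png

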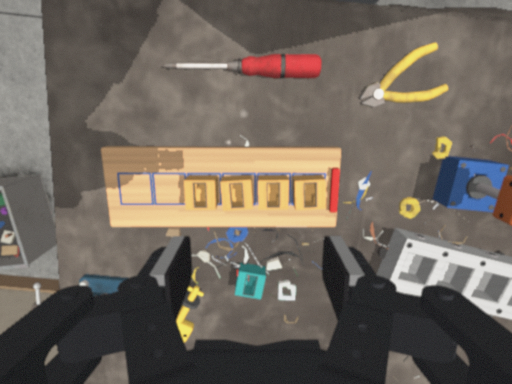

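Run:
```python
from meas import *
f=load('w23');P=cloud(f)
m=(P[...,2]>36)&(P[...,2]<60); m[:, :160]=0; m[:,345:]=0; m[:150]=0; m[235:]=0
n,l,s,ce=cv2.connectedComponentsWithStats(m.astype(np.uint8))
for i in range(1,n):
    if s[i,4]>50:
        q=P[l==i]; print(ce[i].round(0),s[i,4],q.mean(0).round(1),cv2.minAreaRect(q[:,:2].astype(np.float32)))
c=cv2.cvtColor(f['p'][140:235,95:350],cv2.COLOR_RGB2BGR)
cv2.imwrite('pics/w23c.png',cv2.resize(c,None,fx=3.1,fy=3.1,interpolation=cv2.INTER_CUBIC))
```

```text
[236. 194.] 773 [ 487.6 -172.    46. ] ((488.85894775390625, -171.6966094970703), (38.84321594238281, 38.083290100097656), 10.128711700439453)
[310. 193.] 808 [477.8 -81.1  46. ] ((478.6761474609375, -80.88139343261719), (38.47340774536133, 38.1423225402832), 9.029982566833496)
[200. 193.] 828 [ 492.  -217.    45.7] ((493.24530029296875, -217.1761932373047), (39.0157585144043, 38.17677307128906), 5.845090866088867)
[273. 194.] 769 [ 482.7 -126.6   46.1] ((483.7054443359375, -126.50758361816406), (38.65789031982422, 37.86164855957031), 7.115415573120117)
```

View pics/w23c.png

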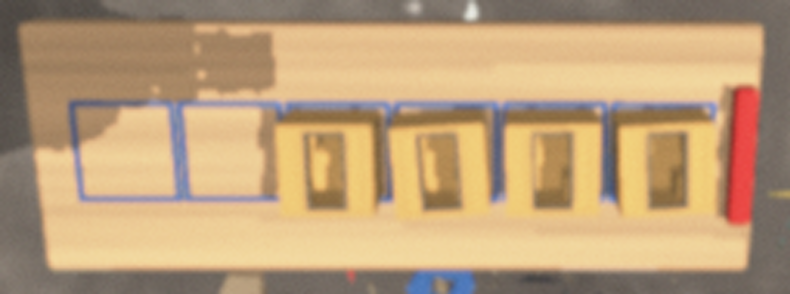

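Run:
```python
from meas import *
f=load('w18');P=cloud(f)
m=(P[...,2]>105)&(P[...,2]<130); m[:, :230]=0; m[:,285:]=0; m[:120]=0; m[225:]=0
q=P[m]; print(q[:,2].max(),np.percentile(q[:,2],50),q.mean(0),cv2.minAreaRect(q[:,:2].astype(np.float32)))
m=(P[...,2]>36)&(P[...,2]<47); m[:, :220]=0; m[:,295:]=0; m[:120]=0; m[205:]=0
q=P[m];print(cv2.minAreaRect(q[:,:2].astype(np.float32)))
p,d,_=snap('scene','s24'); c=cv2.cvtColor(p[170:310,170:380],cv2.COLOR_RGB2BGR)
cv2.imwrite('pics/s24c.png',cv2.resize(c,None,fx=3.4,fy=3.4,interpolation=cv2.INTER_CUBIC)); snap('top','t24')
```

```text
118.0293128489904 115.45809973941977 [445.83564034 128.07273245 115.15346107] ((447.1142272949219, 128.23092651367188), (15.80981731414795, 48.7108268737793), 89.56690979003906)
((448.1224670410156, 128.45462036132812), (61.713523864746094, 62.078643798828125), 0.17027562856674194)
```

View pics/s24c.png

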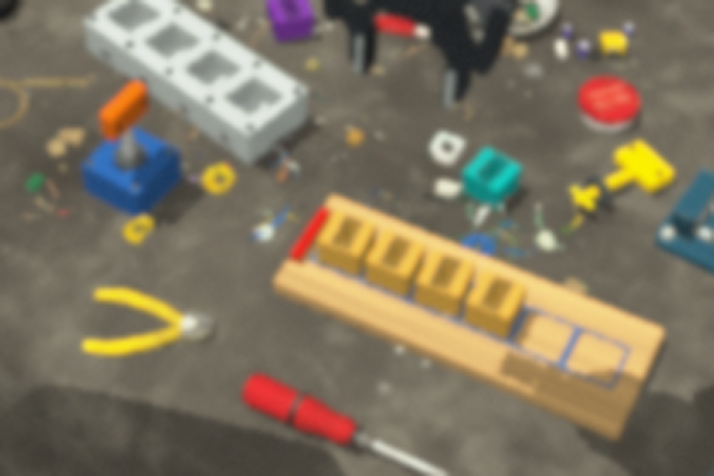

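View pics/t24.png

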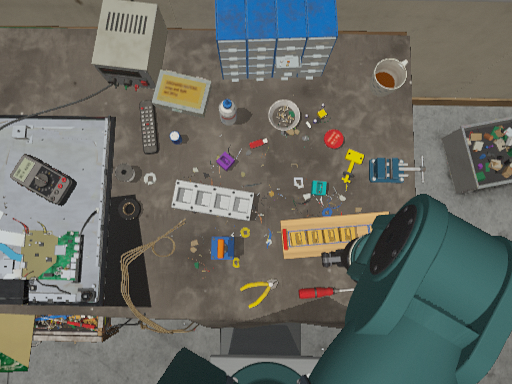

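The scene view shows four plugs on squares 1–4, the puller upright in its stand, and the manifold empty. No other brass plug is on the bench, and the gripper is clear, so I'm handing in.

```bash
python3 -c "
from station import manip
print(manip.close_job(), manip.sense()['clock'])"
```

```text
the job is handed in; nothing more can be done
the job is handed in; nothing more can be done
```

The job is handed in: all four plugs present stand on squares 1–4, and the puller is back upright in its stand. It was handed in at about 57 s of the 210 s allowed.

- **Seated plugs:** I drew the three plugs left in the manifold with the puller and stood them on squares 1–3. The wrist force stayed low in the readings between moves, and the fingers gripped only the puller's handle.
- **Loose plug:** It was knocked about 35 mm during the run. I found it again, gripped it by its sides and stood it on square 4.
- **Plug check:** The last wrist view puts every plug within about 3 mm of its square's centre. They are within about 4.5° (0.08 rad) of square to the board.
- **Puller check:** The handle is within about 1 mm of the stand's centre, with its top at about 117 mm, as it should be when seated.

**Disagreements and oddities:**
- The top camera reads 3–6 mm off from the wrist camera. I used the wrist camera, because gripping the handle agreed with it.
- The yellow look-alike puller fell over early in the run. I did not go near it, and the cause is unknown.

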